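# Mount and clamp the gauge carriage on the comparator's dovetail

### The arm

A 7-joint arm with a two-finger parallel gripper is mounted at the origin on a cart in front of the work surface, level with it; the furniture and walls round the work are solid. World frame = base frame: x ahead of the robot, y to its left, z up, the work surface at z = 0. Lengths are in m, angles in rad, forces in N, time in s.
With the tool pointing down it reaches from about 0.4 to 0.85 m from the base axis. Payload 10.4 kg.
Tool frame: the origin (TCP) lies midway between the tips of the shut fingers; the grasp point (between the pads) lies 19 mm behind it; y points along the fingers, x is the direction in which the jaws open and shut, and the axes are right-handed (so a half turn about y gives the same grasp; the last joint's range is limited). The gripper opens to 87 mm and grips with 3 to 60 N. Pads are 19 mm wide; open, the fingers measure 117 mm over their backs; the gripper's body (75 mm by 190 mm) begins 51 mm behind the grasp point.
Start: joints at [-1.279, 0.332, -0.065, 1.46, 0.022, 1.35, -0.088], TCP at [0.194, 0.594, 0.223] pointing down, gripper open.
Joint ranges: [-2.6, 2.6], [-0.5, 2.12], [-1.47, 1.34], [0.16, 2.42], [-1.27, 4.41], [0.06, 2.06], [-2.6, 2.6]. Speed limits (rad/s): [2.22, 2.22, 2.79, 2.79, 3.14, 3.14, 3.14].

### API

Orientations are given as a unit quaternion [x, y, z, w].
In Python, from bench import * gives the robot as it stands.
- The arm moves only by the tool jog_arm, never from a script. Its argument "commands" is a list of rows, each an object with "translation": the shift along the world's x, y, z in mm, a list of three; "twist": the turn about the world's z in rad. A call has 1 to 20 rows; each row shifts and turns the commanded pose from where the row before left it; what a row does not reach is not made up. A row lasts 1/10 s, in which the tool goes at most 50 mm and 8.59 degrees, less where a joint would pass 70% of its speed; a pose out of reach is approached as far as the arm can. A call is refused whole if a number of a shift passes 50 or a number of a turn 0.15, either way. A call with a gripper value outside its range is refused whole. "grip" is the closure, from 0 (fully open) to 1 (shut), set as the call begins (left out, the last holds). The fingers move at their own pace and stop on an object; "grip_force" is the grip in N (left out, the last holds). Time passes only in rows, so rows that do not move let the fingers close. It gives the time, the measured TCP pose, the force and the opening at its end, in the units of the state.
- read_state(): the state, without advancing time (a new reading comes with each control period).
- camera(name): name is "side" or "top" or "wrist"; returns a dict with "img" (420x560x3 uint8, red, green, blue), "fx", "fy", "cx", "cy" (pixels), "cam_to_world" (4x4, takes a point from camera to world coordinates). Camera axes: x right, y down, z forward; pixel columns grow to the right and rows downward; lengths in m; the calibration is good to about 2 mm. A picture is of the moment at which its call begins. There is no depth.
- close_job(): hands the job in, once; it reports no verdict.
The state is a dict: "time": time; "joint_positions": joint angles; "joint_vel": joint speeds; "joint_torque": joint torques, N m; "ee_pos": TCP position; "eef_rot": TCP orientation; "ft_force": force on the tool from outside, world axes, zero at the start; "torque": the same for the moment, N m; "width": finger opening in m.
Only numpy, scipy, OpenCV 4.12 (cv2) and the standard library are available. Lean on these libraries where they do the work, as an engineer would, in place of code of your own. Each camera call takes 0.05 s, during which the arm holds its last target.

### The job

Set up the bench comparator: slide the dial-gauge carriage on to the dovetail from its open end, with the gauge's spindle pointing at the anvil, and push it fully home against the stop. Only then turn the wing knob on the side of the carriage clockwise until the clamp is tight, and let go. Keep the carriage upright, and leave the other things on the bench where they are.

Things in the scene. Friction and masses are not known exactly. Their poses are not given: they have to be found in the camera images.
- comparator: Bench comparator bolted to the bench: grey cast base 76 (x) x 232 (y) x 14 mm, origin at its underside's centre, z up. A steel dovetail runs along y on it, from the headstock (y -74 mm) to the open end (y +116): 60 degree flanks, 26 mm wide at its foot (z 14), 41 mm at its top (z 30). Carriage on the dovetail: its origin at x 0, z 17 mm here, axes parallel to these; home at y -35.
- carriage: Loose dial-gauge carriage, 0.48 kg, standing upright: aluminium block 70 (x) x 70 (y) x 27 mm, dovetail groove along y in its underside (1.4 mm play each side); origin at its underside's centre, z up. Steel post on it to lift it by. Gauge spindle points to -y (tip y -43, z 54 mm); dial (44 mm, centre y +36, z 54) behind the post, looking to -x. Clamp knob on the -x side.
- post (a point): Grip point on the carriage's upright post (20 mm in x, 24 mm in y), on its centre line, at (0, 0, 96) mm of the carriage; axes as the carriage. The post's top is 12 mm above it; the dial's top is 20 mm below it.
- nose (a point): Middle of the carriage's front end face (the end that meets the stop), at (0, -35, 20) mm of the carriage; axes as the carriage.
- stop (a point): Tip of the stop screw on the headstock, at (0, -70, 37) mm of the comparator; axes as the comparator. The carriage is home when its nose touches this. The headstock (54 mm wide) is 50 mm high, and 88 mm high behind y -94 mm, where it carries the anvil at z 71.
- rail_end (a point): Top middle of the dovetail's open end, at (0, 116, 30) mm of the comparator; axes as the comparator. The last 14 mm are tapered as a lead-in (2.5 mm less on each side and on top). Nothing stands beyond the end: the carriage enters from here, moving to the comparator's -y.
- knob_grip (a point): Grip point on the clamp knob's axis, at (-54, 0, 48) mm of the carriage. z: the axis, outward, 50 degrees above level towards the carriage's -x. x: along the knob's wing, y: across it (turn with the knob; at 0.75 rad y is parallel to the carriage's y). Wing 36 long, 10 thick, from 16 mm below to 8 mm above this point on z; below it a 9 mm neck, and from 25 mm below a 20 mm flange.
- clamp_knob (a joint): Knob angle, rad: 0 slack, grows as it is turned clockwise seen from outside (about knob_grip's -z), to its limit at 1.5. Takes 0.1 N m; its cam drives a shoe on to the dovetail's flank, which draws the carriage up to 2.8 mm to its -x side and bites from about 1.1 rad; the torque then grows to 0.17 N m. It stays where it is left. 1.3 or more is tight.
- clamp_shoe: Steel clamp shoe inside the carriage's -x jaw, driven by the knob; it presses on the dovetail (about 30 N when tight). Not to be handled.
- bolt_m16: large hex bolt standing on its head, 26x29x60 mm; bystander
- bolt_m12: smaller hex bolt standing on its head, 19x22x48 mm; bystander
- gauge_block: steel gauge block standing on end, 9x30x45 mm; bystander
- v_block: ground steel V-block, 55x50x40 mm; bystander
- loupe: folding loupe lying flat, 33x68x18 mm; bystander
- spanner_17: open-ended spanner lying flat, 36x188x7 mm; bystander

How it is judged:
By the outcome, as a careful person would: the job done as asked, in the order asked, and still so for the second after the job is handed in, with the robot touching nothing.
It also fails if it takes over 66 s, if anything falls off the work surface, if the arm or the gripper's body presses on something with over 40 N, if the wrist force passes 120 N, or if a joint passes its speed limit or range.

## Working session

There is one attempt and no reset: what is moved stays moved. The work goes in short steps, Python scripts to look and compute and a tool call to move; the robot and the scene stay as the last step left them, time stands still between calls to the robot, and variables do not carry over. Pictures are saved under pics/ and viewed, and the job is handed in when it is done.

Besides the shell and the picture viewer there is one more tool, called after "Request:" as name(argument=value, ...) on one line, values as JSON. jog_arm: Moves the arm, as the interface text tells. Its arguments: {"type":"object","properties":{"commands":{"type":"array"},"grip":{"type":"number"},"grip_force":{"type":"number"}},"required":["commands"]}

```bash
mkdir -p pics; ls
cat > h.py <<'E'
from bench import *
import numpy as np, cv2
def snap(n,tag):
    c=camera(n); cv2.imwrite(f'pics/{tag}.png',c['img'][:,:,::-1]); np.savez(f'pics/{tag}.npz',**{k:np.array(v) for k,v in c.items()}); return c
def load(tag): return dict(np.load(f'pics/{tag}.npz'))
def ray(c,u,v):
    T=np.array(c['cam_to_world']); d=T[:3,:3]@np.array([(u-c['cx'])/c['fx'],(v-c['cy'])/c['fy'],1]); return T[:3,3],d/np.linalg.norm(d)
def plane(c,u,v,z):
    o,d=ray(c,u,v); return o+d*(z-o[2])/d[2]
def proj(c,p):
    T=np.array(c['cam_to_world']); q=T[:3,:3].T@(np.array(p)-T[:3,3]); return c['fx']*q[0]/q[2]+c['cx'],c['fy']*q[1]/q[2]+c['cy']
def tri(c1,p1,c2,p2):
    o1,d1=ray(c1,*p1);o2,d2=ray(c2,*p2)
    A=np.stack([d1,-d2],1); s=np.linalg.lstsq(A,o2-o1,rcond=None)[0]
    a=o1+d1*s[0];b=o2+d2*s[1]; return (a+b)/2,np.linalg.norm(a-b)
E
python3 - <<'E'
from h import *
for n in ['side','top','wrist']:
    c=snap(n,n+'0'); print(n,c['fx'],np.round(c['cam_to_world'],3).tolist())
print(read_state())
E
```

```text
pics
side 382.5099515458353 [[0.877, -0.179, 0.446, 0.206], [-0.48, -0.363, 0.799, -0.426], [0.019, -0.915, -0.404, 0.43], [0.0, 0.0, 0.0, 1.0]]
top 379.1325392987834 [[0.012, -0.998, 0.067, 0.5], [-1.0, -0.012, 0.003, 0.26], [-0.002, -0.067, -0.998, 0.984], [0.0, 0.0, 0.0, 1.0]]
wrist 355.0148691528568 [[0.311, 0.911, 0.271, 0.119], [0.95, -0.298, -0.09, 0.618], [-0.001, 0.286, -0.958, 0.384], [0.0, 0.0, 0.0, 1.0]]
{'time': 0.15, 'joint_positions': array([-1.27859314,  0.33272694, -0.06469382,  1.46073732,  0.02164284,
        1.34989824, -0.08849693]), 'joint_vel': array([-2.15506642e-04, -2.01751455e-03, -1.58091822e-03, -4.30763797e-03,
       -3.50562319e-04,  1.17714807e-03, -1.21379623e-05]), 'joint_torque': array([ 6.54145879e-04, -6.23635554e+01,  2.47068121e-02, -3.90138209e+01,
       -6.13499503e-02,  3.72280239e-02,  9.97659504e-05]), 'ee_pos': array([0.19344688, 0.59400673, 0.22194184]), 'eef_rot': array([ 0.57243809,  0.41516184, -0.41573685, -0.57194244]), 'ft_force': array([-0.17005544,  0.37204732,  0.16143286]), 'torque': array([-0.0121299 ,  0.0139169 ,  0.00781694]), 'width': 0.08668999226636896}
```

View pics/side0.png

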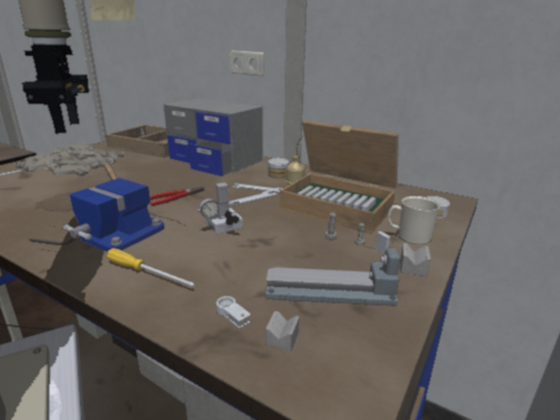

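View pics/top0.png

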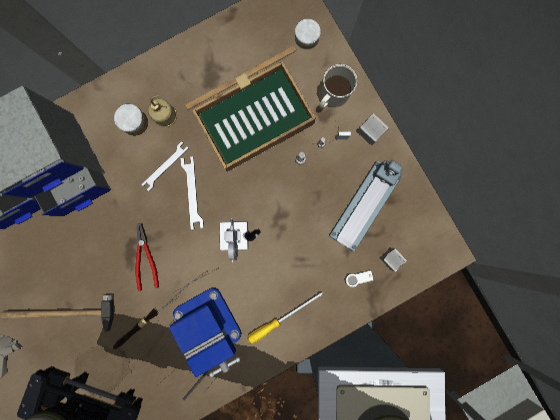

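View pics/wrist0.png

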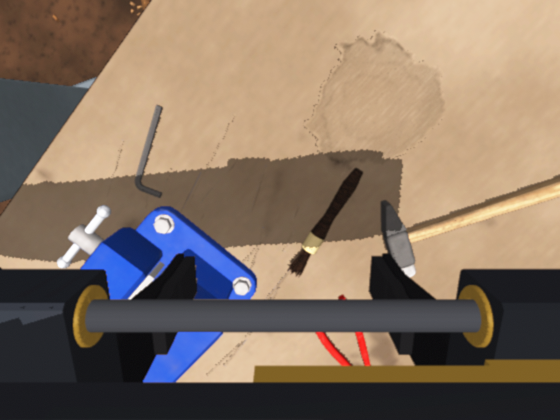

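Run:
```python
from h import *
a=cv2.imread('pics/top0.png')
cv2.imwrite('pics/t_car.png',cv2.resize(a[200:280,200:280],None,fx=7,fy=7,interpolation=cv2.INTER_CUBIC))
cv2.imwrite('pics/t_cmp.png',cv2.resize(a[150:260,315:425],None,fx=5,fy=5,interpolation=cv2.INTER_CUBIC))
a=cv2.imread('pics/side0.png')
cv2.imwrite('pics/s_car.png',cv2.resize(a[170:250,180:280],None,fx=7,fy=7,interpolation=cv2.INTER_CUBIC))
cv2.imwrite('pics/s_cmp.png',cv2.resize(a[210:320,250:440],None,fx=4,fy=4,interpolation=cv2.INTER_CUBIC))
```

```text
(no output)
```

View pics/t_car.png

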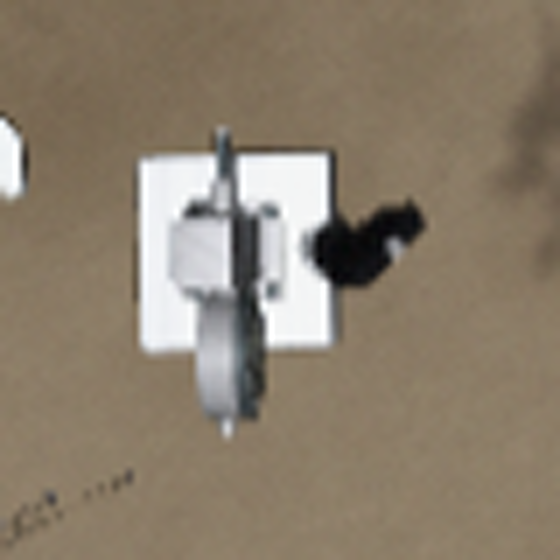

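View pics/t_cmp.png

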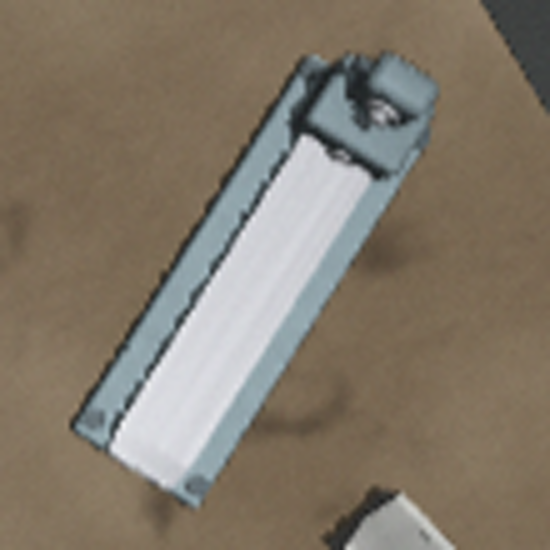

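View pics/s_car.png

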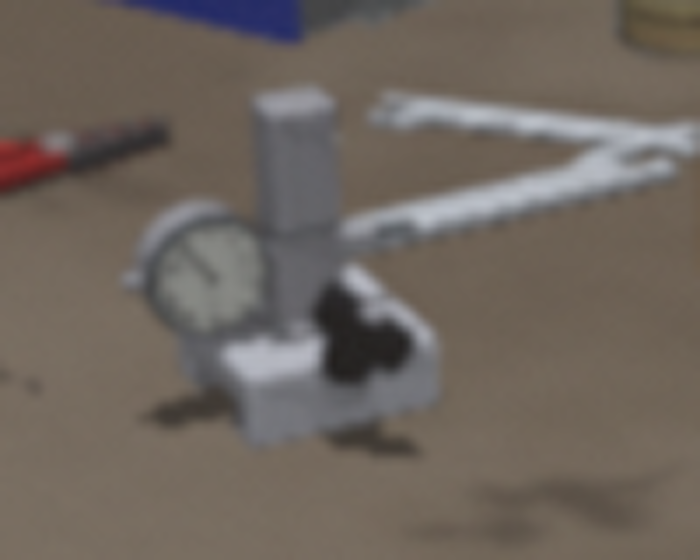

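View pics/s_cmp.png

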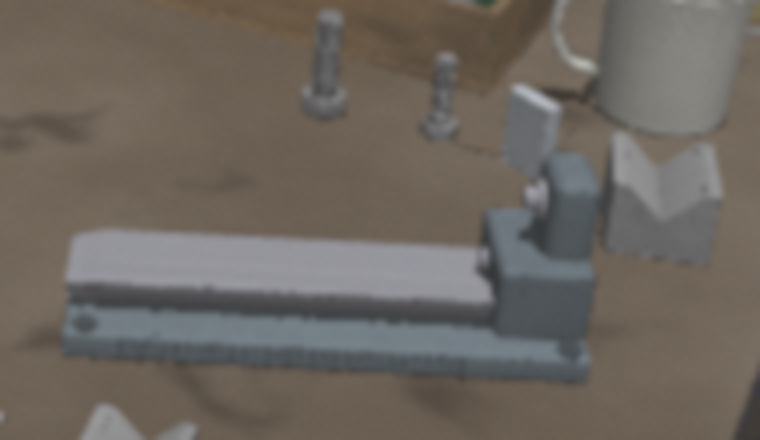

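Run:
```python
from h import *
from scipy.spatial.transform import Rotation as R
c=load('top0'); s=load('side0')
print(R.from_quat(read_state()['eef_rot']).as_matrix().round(3))
# carriage block top corners z=27
k=[plane(c,200+x/7,200+y/7,.027) for x,y in [(140,157),(330,152),(337,345),(145,350)]]
print(np.round(k,4), np.mean(k,0)); 
def yaw(p,q): d=q-p; return np.degrees(np.arctan2(d[1],d[0]))
print('carr y axis',yaw(k[0],k[3]),yaw(k[1],k[2]),'x',yaw(k[1],k[0]),yaw(k[2],k[3]))
# post top z .108
print('posttop',tri(c,(200+203/7,200+252/7),s,(180+295/7,170+103/7)))
# rail: top edges z 30
g=c['img'][150:260,315:425].astype(int)
m=((g.min(2)>190)).astype(np.uint8)
cs,_=cv2.findContours(m,0,2); cc=max(cs,key=cv2.contourArea); r=cv2.minAreaRect(cc); b=cv2.boxPoints(r)
print(b.tolist(),r)
P=[plane(c,315+x,150+y,.030) for x,y in b]; print(np.round(P,4))
for i in range(4): print(yaw(P[i],P[(i+1)%4]),np.linalg.norm(P[i]-P[(i+1)%4]))
# base corners z=.014
for x,y in [(70,428),(197,505)]: print(plane(c,315+x/5,150+y/5,.014))
```

```text
[[ 0.31  -0.    -0.951]
 [ 0.951 -0.001  0.31 ]
 [-0.001 -1.    -0.   ]]
[[0.5171 0.415  0.027 ]
 [0.5197 0.3466 0.027 ]
 [0.4506 0.3428 0.027 ]
 [0.448  0.4116 0.027 ]] [0.48384195 0.37902192 0.027     ]
carr y axis -177.19544979705097 -176.87574979742956 x 92.21325381003086 92.1983415263505
posttop (array([0.48599809, 0.38003657, 0.10734169]), np.float64(0.0029707658554552724))
[[20.635643005371094, 89.24356842041016], [60.0811882019043, 26.78812026977539], [73.81385803222656, 35.461387634277344], [34.36831283569336, 97.91683959960938]] ((47.22475051879883, 62.35247802734375), (16.242286682128906, 73.86903381347656), 32.27564239501953)
[[ 0.4785  0.1238  0.03  ]
 [ 0.6373  0.0243  0.03  ]
 [ 0.6157 -0.0103  0.03  ]
 [ 0.4573  0.0894  0.03  ]]
-32.05174446008264 0.18738861901351703
-122.05268348567247 0.04083682080576576
147.81412890522122 0.18709187031139893
58.368890502050476 0.040399936941435434
[0.48720376 0.13842851 0.014     ]
[0.44898071 0.07373127 0.014     ]
```

Request:
jog_arm(commands=[{"translation": [24, -18, 0], "twist": 0.03}, {"translation": [24, -18, 0], "twist": 0.03}, {"translation": [24, -18, 0], "twist": 0.03}, {"translation": [24, -18, 0], "twist": 0.03}, {"translation": [24, -18, 0], "twist": 0.03}, {"translation": [24, -18, 0], "twist": 0.03}, {"translation": [24, -18, 0], "twist": 0.03}, {"translation": [24, -18, 0], "twist": 0.03}, {"translation": [24, -18, 0], "twist": 0.03}, {"translation": [24, -18, 0], "twist": 0.03}, {"translation": [24, -18, 0], "twist": 0.03}, {"translation": [24, -18, 0], "twist": 0.03}, {"translation": [2, 1, 0], "twist": 0}, {"translation": [0, 0, 0], "twist": 0}], grip=0)

```text
time: 1.55
ee_pos: [0.4838, 0.3789, 0.2222]
eef_rot: [-0.489, -0.511, 0.511, 0.489]
ft_force: [-0.8, 1.2, 0.8]
width: 0.0869
```

Run:
```python
from h import *
c=snap('wrist','w1'); print(np.round(c['cam_to_world'],3).tolist())
s=read_state(); print(s['time'],s['ee_pos'],s['joint_positions'])
```

```text
[[-0.042, 0.958, 0.285, 0.406], [0.999, 0.041, 0.012, 0.375], [-0.0, 0.285, -0.958, 0.384], [0.0, 0.0, 0.0, 1.0]]
1.6 [0.48289853 0.3798804  0.22226497] [-0.81156673  0.30610447  0.08907801  1.49742269 -0.02822614  1.33977289
  0.8959824 ]
```

View pics/w1.png

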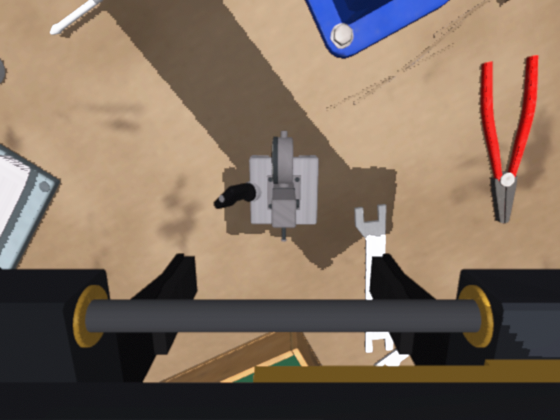

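Run:
```python
from h import *
c=load('w1'); t=load('top0')
a=c['img'][120:260,200:360][:,:,::-1]
cv2.imwrite('pics/w1c.png',cv2.resize(a,None,fx=5,fy=4.2,interpolation=cv2.INTER_CUBIC)if 0 else cv2.resize(a,None,fx=4,fy=4,interpolation=cv2.INTER_CUBIC))
print(proj(c,[.4829,.3799,.222]))
```

```text
(np.float64(285.3061858102965), np.float64(270.57896934130036))
```

View pics/w1c.png

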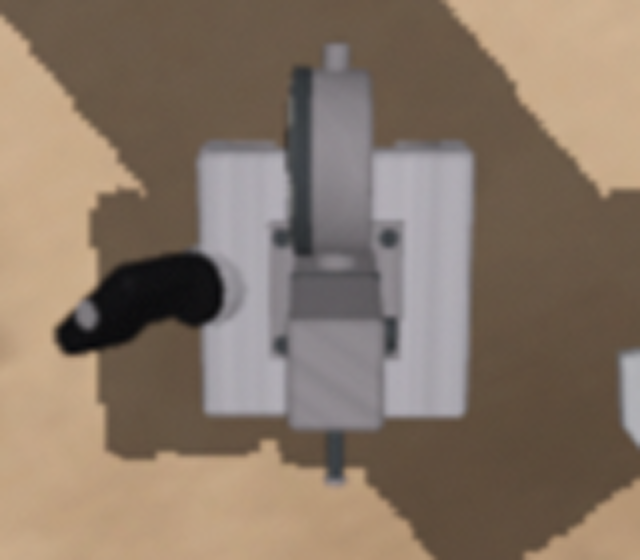

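Run:
```python
from h import *
c=load('w1')
P=lambda x,y,z: plane(c,200+x/4,120+y/4,z)
k=[P(200,153,.027),P(472,150,.027),P(466,416,.027),P(205,416,.027)]
print(np.round(k,4).tolist(),np.mean(k,0))
q=[P(287,320,.108),P(382,318,.108),P(382,428,.108),P(289,430,.108)]
print(np.round(q,4).tolist(),np.mean(q,0))
yaw=lambda p,q:np.degrees(np.arctan2(*(q-p)[1::-1]))
for z in (k,q): print(yaw(z[0],z[1]),yaw(z[3],z[2]),yaw(z[2],z[1])+270,yaw(z[3],z[0])-90)
print(np.degrees(np.arctan2(*(np.array(c['cam_to_world'])[1::-1,0]))))
```

```text
[[0.4537, 0.3445, 0.027], [0.4501, 0.4125, 0.027], [0.52, 0.4158, 0.027], [0.5229, 0.3469, 0.027]] [0.48667023 0.37993172 0.027     ]
[[0.4755, 0.3694, 0.108], [0.4743, 0.3884, 0.108], [0.4975, 0.3897, 0.108], [0.4987, 0.3706, 0.108]] [0.48648943 0.37954556 0.108     ]
93.04885577317364 92.42425359686233 92.74088555655507 -267.99447930806866
93.66436716610235 93.72239591092081 93.00473091912107 -267.0764076003052
92.41722741832957
```

Request:
jog_arm(commands=[{"translation": [2.5, 1, -20], "twist": 0}, {"translation": [0, 0, -25], "twist": 0}, {"translation": [0, 0, -25], "twist": 0}, {"translation": [0, 0, -25], "twist": 0}, {"translation": [0, 0, -25], "twist": 0}, {"translation": [0, 0, -15], "twist": 0}, {"translation": [0, 0, -8], "twist": 0}, {"translation": [0, 0, 0], "twist": 0}])

```text
time: 2.4
ee_pos: [0.4853, 0.3806, 0.079]
eef_rot: [-0.488, -0.511, 0.512, 0.489]
ft_force: [0.7, 0.0, 0.7]
width: 0.0868
```

Request:
jog_arm(commands=[{"translation": [0, 0, 0], "twist": 0}, {"translation": [0, 0, 0], "twist": 0}, {"translation": [0, 0, 0], "twist": 0}, {"translation": [0, 0, 0], "twist": 0}, {"translation": [0, 0, 0], "twist": 0}, {"translation": [0, 0, 0], "twist": 0}, {"translation": [0, 0, 0], "twist": 0}, {"translation": [0, 0, 0], "twist": 0}], grip=1, grip_force=50)

```text
time: 3.2
ee_pos: [0.486, 0.3803, 0.0796]
eef_rot: [0.489, 0.511, -0.511, -0.489]
ft_force: [0.9, -0.6, -0.1]
width: 0.0305
```

Run:
```python
from h import *
c=snap('wrist','w2');snap('side','s2')
s=read_state(); print(s['time'],s['ee_pos'],s['ft_force'],s['torque'],s['width'])
```

```text
3.3 [0.48599885 0.38029828 0.07954118] [ 0.18771723 -0.47001473  0.58139023] [ 0.03060829  0.03621893 -0.0033566 ] 0.02280646010345964
```

View pics/w2.png

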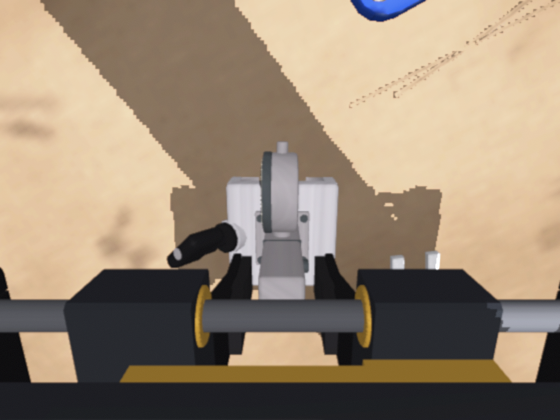

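Request:
jog_arm(commands=[{"translation": [0, 0, 0], "twist": 0}, {"translation": [0, 0, 0], "twist": 0}, {"translation": [0, 0, 0], "twist": 0}, {"translation": [0, 0, 0], "twist": 0}, {"translation": [0, 0, 5], "twist": 0}, {"translation": [0, 0, 10], "twist": 0}, {"translation": [0, 0, 15], "twist": 0}, {"translation": [0, 0, 10], "twist": 0}, {"translation": [0, 0, 0], "twist": 0}])

```text
time: 4.2
ee_pos: [0.487, 0.3812, 0.1222]
eef_rot: [0.489, 0.513, -0.51, -0.489]
ft_force: [0.8, 0.7, -4.7]
width: 0.0195
```

Run:
```python
from h import *
s=read_state(); print(s['time'],s['ee_pos'],s['ft_force'],s['torque'],s['width'])
c=load('top0'); g=c['img'].astype(float)
# scan rail and base edges: sample perpendicular profiles
hsv=cv2.cvtColor(c['img'],cv2.COLOR_RGB2HSV)
yaw=np.radians(58.3); ex=np.array([np.cos(yaw),np.sin(yaw)]); ey=np.array([-np.sin(yaw),np.cos(yaw)])
o=np.array([.468,.1065])-ey*.116
gray=c['img'].astype(np.float32).mean(2)
br=c['img'][:,:,2].astype(np.float32)-c['img'][:,:,0]  # blue-red
def samp(im,P):
    uv=np.array([proj(c,p) for p in P],np.float32); return cv2.remap(im,uv[:,0:1],uv[:,1:2],cv2.INTER_LINEAR)[:,0]
xs=np.arange(-.055,.055,.0005)
L={'rail-':[], 'rail+':[], 'base-':[], 'base+':[]}
for y in np.arange(-.05,.095,.005):
    P=[[*(o+ex*x+ey*y),.030] for x in xs]; v=samp(gray,P)
    hi=xs[v>185]; 
    if len(hi): L['rail-'].append((y,hi.min())); L['rail+'].append((y,hi.max()))
    P=[[*(o+ex*x+ey*y),.014] for x in xs]; v=samp(br,P); hi=xs[v>-12]
    if len(hi): L['base-'].append((y,hi.min())); L['base+'].append((y,hi.max()))
for k,v in L.items():
    v=np.array(v); p=np.polyfit(v[:,0],v[:,1],1); r=v[:,1]-np.polyval(p,v[:,0]); m=abs(r)<2*r.std()+1e-4; p=np.polyfit(v[m,0],v[m,1],1)
    print(k,'slope deg',np.degrees(p[0]),'x at y0',p[1]*1e3,'std',r[m].std()*1e3)
# end of rail along y, base end
ys=np.arange(.09,.14,.0005)
for x in (-.012,-.006,0,.006,.012):
    v=samp(gray,[[*(o+ex*x+ey*y),.0275] for y in ys]); print('rail end',x,ys[v>175].max())
for x in (-.033,.033):
    v=samp(br,[[*(o+ex*x+ey*y),.014] for y in ys]); print('base end',x,ys[v>-12].max())
```

```text
4.2 [0.48697753 0.38121296 0.12215523] [ 0.82300508  0.71042079 -4.68117757] [ 0.05896833 -0.06981868  0.06293443] 0.019524075841814613
rail- slope deg 0.1045217779771423 x at y0 -21.207712272895773 std 0.22208715460214773
rail+ slope deg 0.47417196838412967 x at y0 18.680459770115014 std 0.2954313684878274
base- slope deg 0.5640823731752652 x at y0 -38.422203098106685 std 0.17338200449097146
base+ slope deg 0.3327359556982476 x at y0 38.517779214482054 std 0.3567972071230915
rail end -0.012 0.11550000000000002
rail end -0.006 0.11550000000000002
rail end 0 0.11550000000000002
rail end 0.006 0.11650000000000002
rail end 0.012 0.11600000000000002
base end -0.033 0.11700000000000002
base end 0.033 0.11700000000000002
```

Request:
jog_arm(commands=[{"translation": [-5.5, -20, 0], "twist": -0.05}, {"translation": [-5.5, -20, 0], "twist": -0.05}, {"translation": [-5.5, -20, 0], "twist": -0.05}, {"translation": [-5.5, -20, 0], "twist": -0.05}, {"translation": [-5.5, -20, 0], "twist": -0.05}, {"translation": [-5.5, -20, 0], "twist": -0.05}, {"translation": [-5.5, -20, 0], "twist": -0.05}, {"translation": [-5.5, -20, 0], "twist": -0.05}, {"translation": [-5.5, -20, 0], "twist": -0.05}, {"translation": [-5.5, -20, 0], "twist": -0.05}, {"translation": [-5.5, -20, 0], "twist": -0.05}, {"translation": [-5.5, -20, 0], "twist": -0.05}, {"translation": [0, 0, 0], "twist": 0}, {"translation": [0, 0, 0], "twist": 0}, {"translation": [0, 0, 0], "twist": 0}])

```text
time: 5.7
ee_pos: [0.4201, 0.1408, 0.1197]
eef_rot: [-0.618, -0.344, 0.344, 0.618]
ft_force: [-0.8, -0.5, -5.6]
width: 0.0196
```

Run:
```python
from h import *
from scipy.spatial.transform import Rotation as R
snap('top','t3');snap('side','s3');snap('wrist','w3')
for i in range(1):
    s=read_state(); m=R.from_quat(s['eef_rot']).as_matrix(); print(s['time'],s['ee_pos'],s['ft_force'],np.degrees(np.arctan2(m[1,0],m[0,0])))
a=cv2.imread('pics/t3.png')
cv2.imwrite('pics/t3c.png',cv2.resize(a[150:290,290:430],None,fx=4.2,fy=4.2,interpolation=cv2.INTER_CUBIC))
a=cv2.imread('pics/s3.png')
cv2.imwrite('pics/s3c.png',cv2.resize(a[180:330,220:420],None,fx=4,fy=4,interpolation=cv2.INTER_CUBIC))
```

```text
5.85 [0.42004557 0.14079522 0.11955548] [-0.57592934  0.22049651 -5.3747732 ] 58.26655771327841
```

View pics/t3c.png

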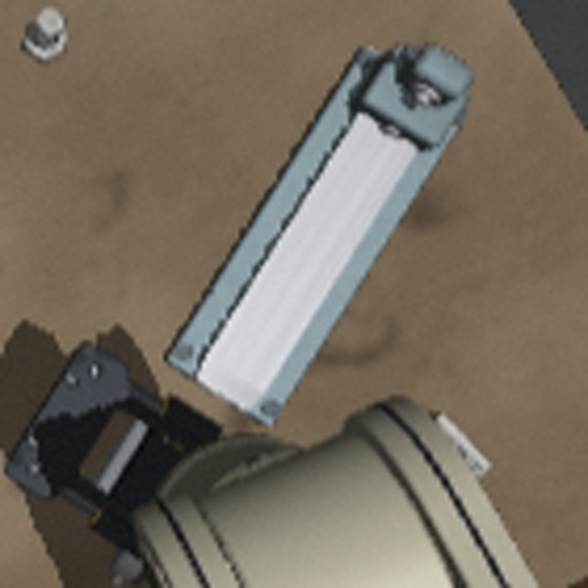

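View pics/s3c.png

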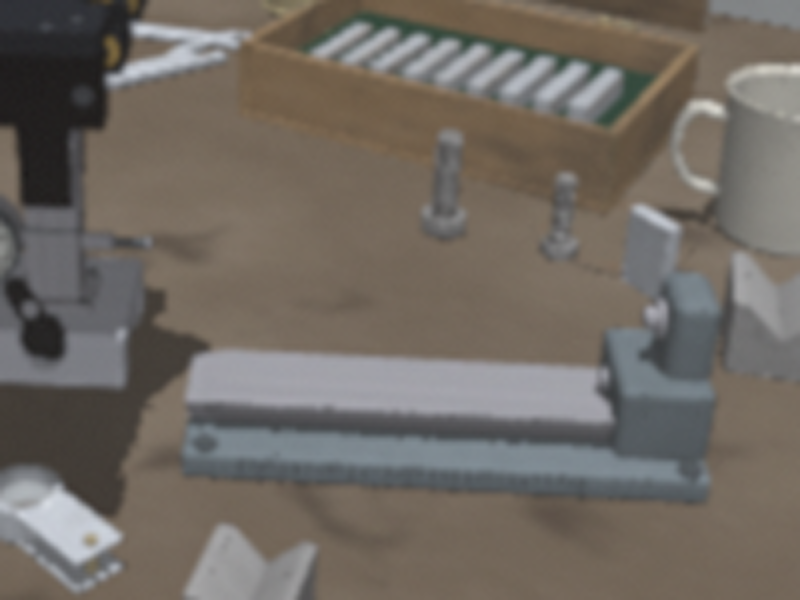

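View pics/w3.png

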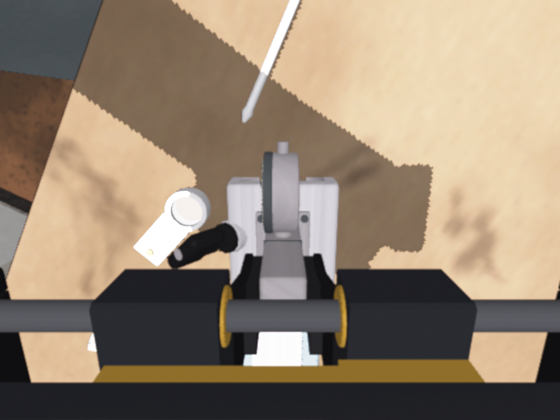

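Run:
```python
from h import *
a=cv2.imread('pics/w3.png')
cv2.imwrite('pics/w3c.png',cv2.resize(a[230:370,220:350],None,fx=5.5,fy=4.2,interpolation=cv2.INTER_CUBIC)[:, :])
c=load('w3')
print(np.round(c['cam_to_world'],4).tolist())
# predicted rail end corners & post in w3, using comparator est
y=np.radians(57.9);ex=np.array([np.cos(y),np.sin(y)]);ey=np.array([-np.sin(y),np.cos(y)])
o=np.array([.5667+.0025,.0455+.001])
for yy in (.116,.102,.05):
  for x in (-.0205,.0205): print(yy,x,proj(c,[*(o+ex*x+ey*yy),.030]))
```

```text
[[0.5271, 0.8144, 0.2429, 0.354], [0.8498, -0.5051, -0.1505, 0.182], [0.0001, 0.2858, -0.9583, 0.2817], [0.0, 0.0, 0.0, 1.0]]
0.116 -0.0205 (np.float64(255.37480813612774), np.float64(292.2409413965513))
0.116 0.0205 (np.float64(307.22925827941066), np.float64(292.4755382205734))
0.102 -0.0205 (np.float64(255.67017367648378), np.float64(307.89573787508334))
0.102 0.0205 (np.float64(306.7958755347058), np.float64(308.12351593106723))
0.05 -0.0205 (np.float64(256.69815815375836), np.float64(362.38038681356977))
0.05 0.0205 (np.float64(305.28751699038526), np.float64(362.58521559340556))
```

View pics/w3c.png

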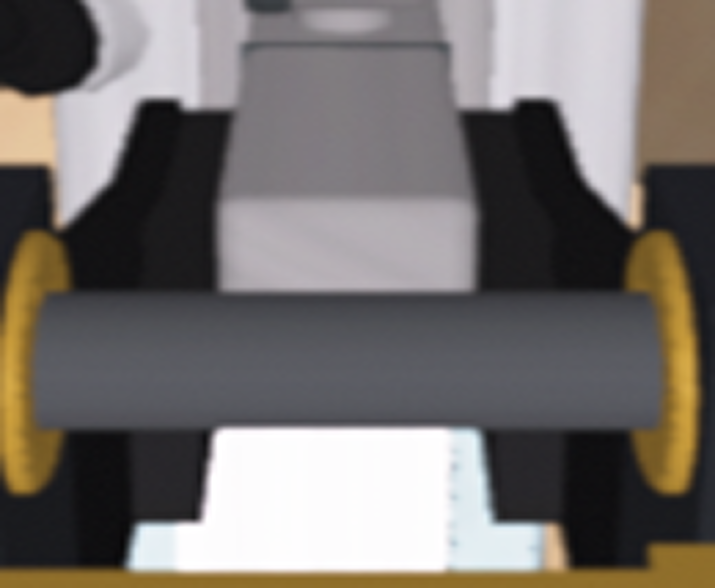

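Run:
```python
from h import *
c=load('w3'); T=np.array(c['cam_to_world'])
P=lambda x,y,z: plane(c,220+x/5.5,230+y/4.2,z)
y=np.radians(57.9);ex=np.array([np.cos(y),np.sin(y)]);ey=np.array([-np.sin(y),np.cos(y)])
tc=np.array([.4205,.140])
f=lambda p:np.round(1e3*np.array([(p[:2]-tc)@ex,(p[:2]-tc)@ey]),1)
for n,p in dict(railR=P(447,550,.03),railR2=P(449,440,.03),railL=P(176,550,.03),baseR=P(541,550,.014),
  postL=P(218,200,.148),postR=P(475,200,.148),postL2=P(218,285,.148),postR2=P(475,285,.148)).items(): print(n,f(p))
# block top corners in w3 (full image): zoom
a=cv2.imread('pics/w3.png'); cv2.imwrite('pics/w3d.png',cv2.resize(a[170:300,215:350],None,fx=5,fy=4.5,interpolation=cv2.INTER_CUBIC))
```

```text
railR [  16.9 -124. ]
railR2 [ 16.7 -98.4]
railL [ -24.6 -124.2]
baseR [  33.3 -136.8]
postL [-9. 12.]
postR [10.4 12.1]
postL2 [-9.1  2.6]
postR2 [10.6  2.7]
```

View pics/w3d.png

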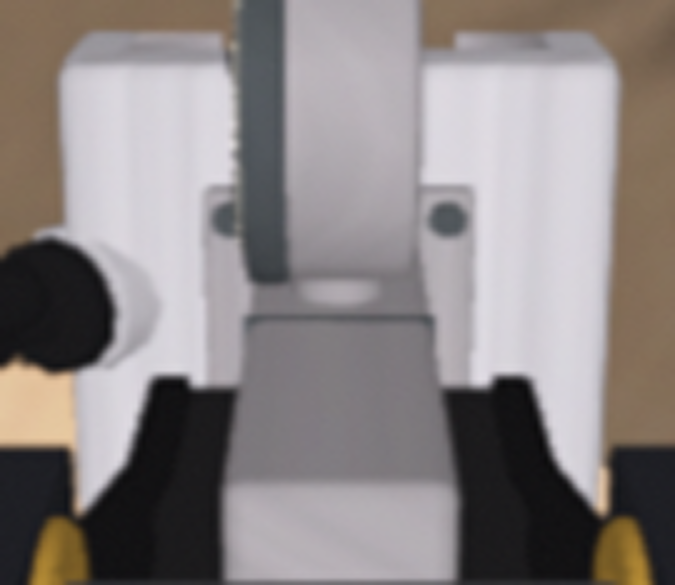

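Run:
```python
from h import *
c=load('w3')
P=lambda x,y,z: plane(c,215+x/5,170+y/4.5,z)
y=np.radians(57.9);ex=np.array([np.cos(y),np.sin(y)]);ey=np.array([-np.sin(y),np.cos(y)])
tc=np.array([.4205,.140])
f=lambda p:np.round(1e3*np.array([(p[:2]-tc)@ex,(p[:2]-tc)@ey]),1)
for n,a in dict(bl1=(62,72),br1=(616,72),bl2=(74,400),br2=(604,400),pl=(224,490),pr=(460,490)).items(): print(n,f(P(*a,.067 if n[0]=='b' else .148)))
t=load('t3')
# rail in top cam re tc
print('top', [f(np.array([.5667,.0455])+.05*ey-.0005*ex)])
# post top visible in t3 
a=cv2.imread('pics/t3.png'); cv2.imwrite('pics/t3d.png',cv2.resize(a[220:290,285:355],None,fx=8,fy=8,interpolation=cv2.INTER_CUBIC))
for x in(-.01,.01):
  for yy in (-.012,.012): print(proj(t,[*(tc+ex*x+ey*yy),.148]))
```

```text
bl1 [-33.6  33.5]
br1 [34.6 33.9]
bl2 [-33.9 -15. ]
br2 [ 35.5 -14.7]
pl [-8.9 11.4]
pr [10.6 11.5]
top [array([  -2.9, -124.1])]
(np.float64(342.67422086932106), np.float64(264.9397187452651))
(np.float64(336.8139495304425), np.float64(274.2598333944232))
(np.float64(334.9335836474215), np.float64(259.9431904476048))
(np.float64(329.06631341065247), np.float64(269.24684079516584))
```

View pics/t3d.png

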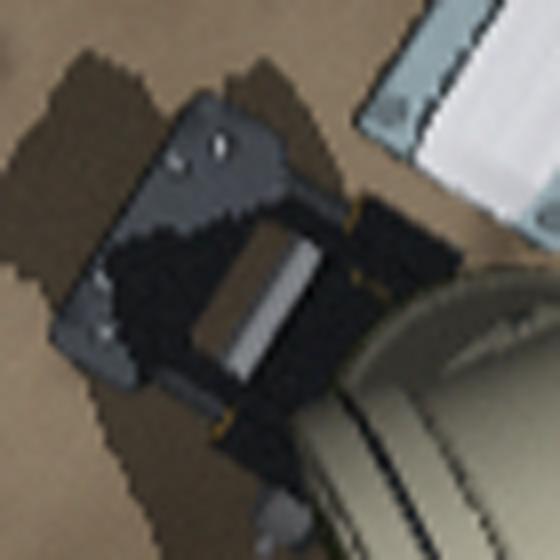

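Request:
jog_arm(commands=[{"translation": [-2, -3.2, -10], "twist": -0.004}, {"translation": [0, 0, -12.5], "twist": 0}, {"translation": [0, 0, 0], "twist": 0}, {"translation": [4.2, -2.7, 0], "twist": 0}, {"translation": [4.2, -2.7, 0], "twist": 0}, {"translation": [4.2, -2.7, 0], "twist": 0}, {"translation": [4.2, -2.6, 0], "twist": 0}, {"translation": [0, 0, 0], "twist": 0}, {"translation": [0, 0, 0], "twist": 0}])

```text
time: 6.75
ee_pos: [0.4349, 0.1264, 0.0971]
eef_rot: [-0.619, -0.343, 0.343, 0.619]
ft_force: [-0.0, -0.3, -5.3]
width: 0.0195
```

Run:
```python
from h import *
snap('side','s4');snap('wrist','w4')
s=read_state(); print(s['time'],s['ee_pos'],s['ft_force'],s['torque'])
a=cv2.imread('pics/s4.png')
cv2.imwrite('pics/s4c.png',cv2.resize(a[200:320,200:360],None,fx=5,fy=5,interpolation=cv2.INTER_CUBIC))
a=cv2.imread('pics/w4.png'); cv2.imwrite('pics/w4c.png',cv2.resize(a[230:370,220:350],None,fx=5.5,fy=4.2,interpolation=cv2.INTER_CUBIC))
```

```text
6.85 [0.43464393 0.1265294  0.09705522] [ 0.2823954  -0.37935673 -5.52142838] [ 0.01973855 -0.03099662  0.01251966]
```

View pics/s4c.png

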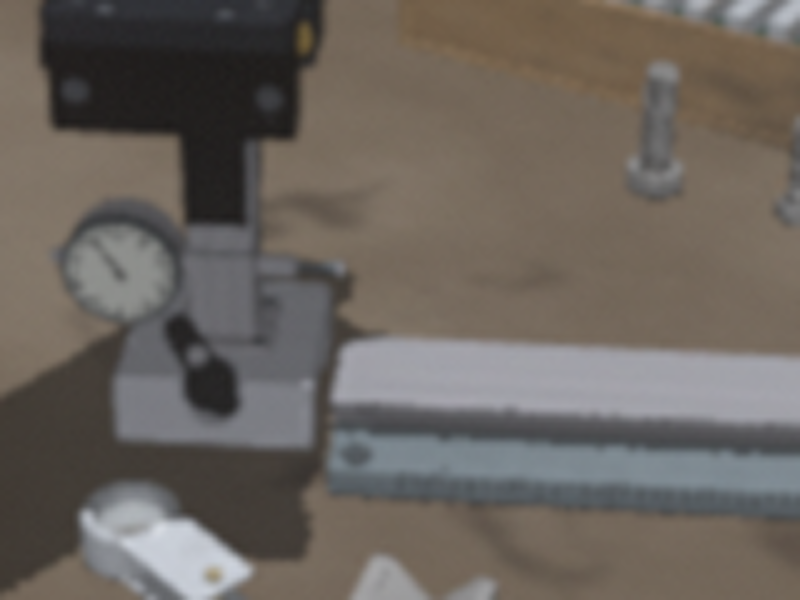

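View pics/w4c.png

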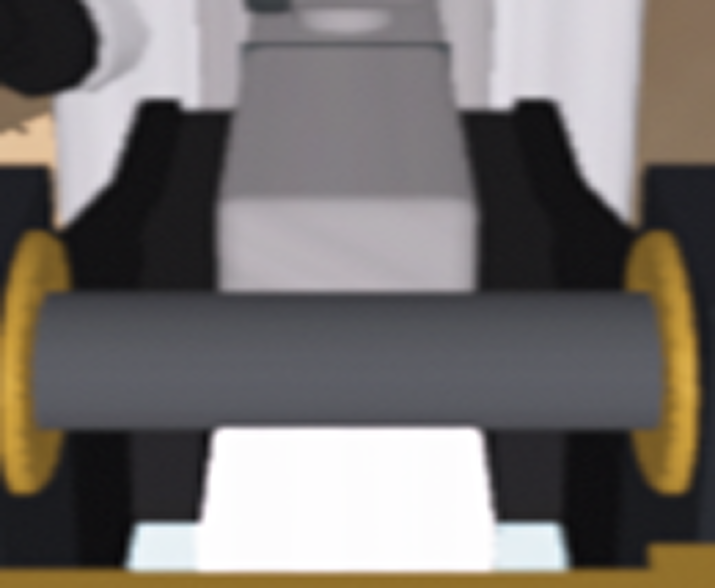

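Request:
jog_arm(commands=[{"translation": [2.5, -1.6, 0], "twist": 0}, {"translation": [2.5, -1.6, 0], "twist": 0}, {"translation": [2.5, -1.6, 0], "twist": 0}, {"translation": [2.5, -1.6, 0], "twist": 0}, {"translation": [2.5, -1.6, 0], "twist": 0}, {"translation": [2.5, -1.5, 0], "twist": 0}, {"translation": [0, 0, 0], "twist": 0}])

```text
time: 7.55
ee_pos: [0.4502, 0.1166, 0.0971]
eef_rot: [0.619, 0.343, -0.343, -0.619]
ft_force: [-0.2, 0.0, -5.6]
width: 0.0198
```

Request:
jog_arm(commands=[{"translation": [2.5, -1.6, 0], "twist": 0}, {"translation": [2.5, -1.6, 0], "twist": 0}, {"translation": [2.5, -1.6, 0], "twist": 0}, {"translation": [2.5, -1.6, 0], "twist": 0}, {"translation": [0, 0, 0], "twist": 0}])

```text
time: 8.05
ee_pos: [0.4602, 0.1102, 0.0971]
eef_rot: [0.619, 0.343, -0.343, -0.619]
ft_force: [0.2, -0.9, -5.1]
width: 0.0196
```

Request:
jog_arm(commands=[{"translation": [2.5, -1.6, 0], "twist": 0}, {"translation": [2.5, -1.6, 0], "twist": 0}, {"translation": [2.5, -1.6, 0], "twist": 0}, {"translation": [2.5, -1.6, 0], "twist": 0}, {"translation": [0, 0, 0], "twist": 0}])

```text
time: 8.55
ee_pos: [0.4702, 0.1038, 0.0971]
eef_rot: [0.619, 0.343, -0.343, -0.619]
ft_force: [0.5, 0.3, -4.1]
width: 0.0197
```

Run:
```python
from h import *
snap('side','s5');snap('wrist','w5')
s=read_state(); print(s['time'],s['ee_pos'],s['ft_force'],s['torque'])
a=cv2.imread('pics/s5.png')
cv2.imwrite('pics/s5c.png',cv2.resize(a[200:320,220:380],None,fx=5,fy=5,interpolation=cv2.INTER_CUBIC))
a=cv2.imread('pics/w5.png'); cv2.imwrite('pics/w5c.png',cv2.resize(a[230:370,220:350],None,fx=5.5,fy=4.2,interpolation=cv2.INTER_CUBIC))
```

```text
8.65 [0.46978338 0.1040714  0.09703519] [-0.83726075  0.5091618  -4.32621925] [ 0.01416971 -0.05608945  0.02146541]
```

View pics/s5c.png

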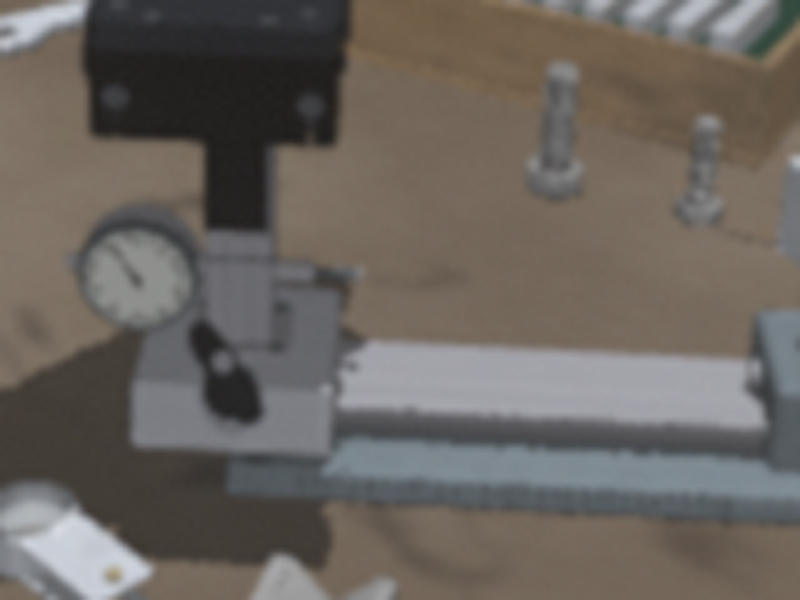

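View pics/w5c.png

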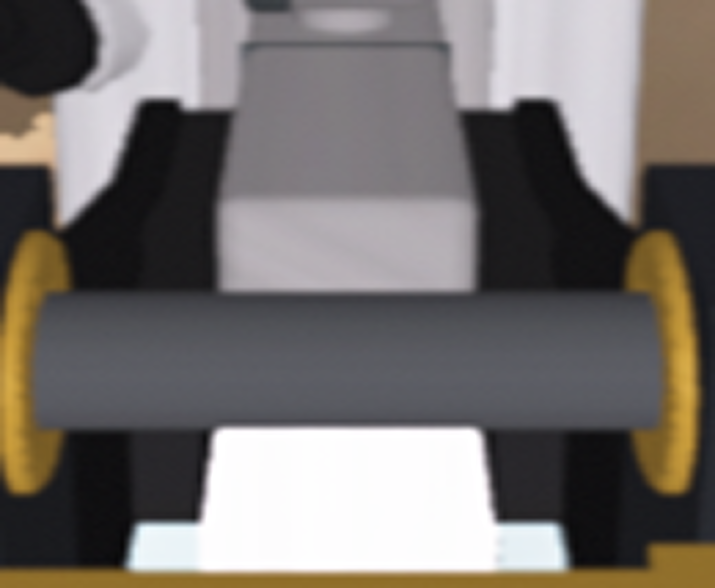

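Request:
jog_arm(commands=[{"translation": [4.2, -2.65, 0], "twist": 0}, {"translation": [4.2, -2.65, 0], "twist": 0}, {"translation": [4.2, -2.65, 0], "twist": 0}, {"translation": [4.2, -2.65, 0], "twist": 0}, {"translation": [4.2, -2.65, 0], "twist": 0}, {"translation": [4.2, -2.65, 0], "twist": 0}, {"translation": [4.2, -2.65, 0], "twist": 0}, {"translation": [4.2, -2.65, 0], "twist": 0}, {"translation": [0, 0, 0], "twist": 0}])

```text
time: 9.55
ee_pos: [0.504, 0.0824, 0.0971]
eef_rot: [0.619, 0.343, -0.342, -0.619]
ft_force: [-0.1, 0.0, -5.1]
width: 0.0197
```

Request:
jog_arm(commands=[{"translation": [4.2, -2.65, 0], "twist": 0}, {"translation": [4.2, -2.65, 0], "twist": 0}, {"translation": [4.2, -2.65, 0], "twist": 0}, {"translation": [4.2, -2.65, 0], "twist": 0}, {"translation": [4.2, -2.65, 0], "twist": 0}, {"translation": [4.2, -2.65, 0], "twist": 0}, {"translation": [4.2, -2.65, 0], "twist": 0}, {"translation": [4.2, -2.65, 0], "twist": 0}, {"translation": [0, 0, 0], "twist": 0}])

```text
time: 10.45
ee_pos: [0.5376, 0.0612, 0.0971]
eef_rot: [0.619, 0.343, -0.342, -0.618]
ft_force: [-0.5, -0.0, -4.5]
width: 0.0195
```

Run:
```python
from h import *
snap('side','s6');snap('wrist','w6')
s=read_state(); print(s['time'],s['ee_pos'],s['ft_force'],s['torque'])
a=cv2.imread('pics/s6.png')
cv2.imwrite('pics/s6c.png',cv2.resize(a[200:320,270:430],None,fx=5,fy=5,interpolation=cv2.INTER_CUBIC))
a=cv2.imread('pics/w6.png'); cv2.imwrite('pics/w6c.png',cv2.resize(a[230:370,220:350],None,fx=5.5,fy=4.2,interpolation=cv2.INTER_CUBIC))
```

```text
10.55 [0.53694104 0.06167059 0.09698754] [-0.46965578  0.18509207 -5.07701509] [ 0.03022082 -0.04337862  0.0122952 ]
```

View pics/s6c.png

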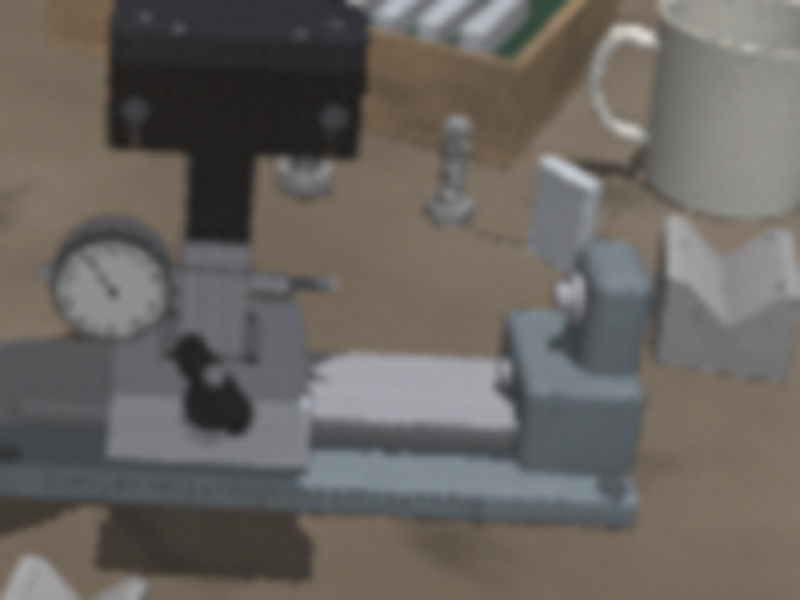

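View pics/w6.png

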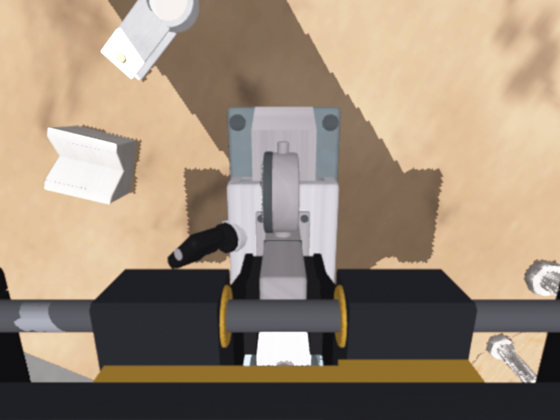

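Request:
jog_arm(commands=[{"translation": [4.2, -2.65, 0], "twist": 0}, {"translation": [4.2, -2.65, 0], "twist": 0}, {"translation": [4.2, -2.65, 0], "twist": 0}, {"translation": [4.2, -2.65, 0], "twist": 0}, {"translation": [4.2, -2.65, 0], "twist": 0}, {"translation": [4.2, -2.65, 0], "twist": 0}, {"translation": [4.2, -2.65, 0], "twist": 0}, {"translation": [4.2, -2.65, 0], "twist": 0}, {"translation": [4.2, -2.65, 0], "twist": 0}, {"translation": [4.2, -2.65, 0], "twist": 0}, {"translation": [4.2, -2.65, 0], "twist": 0}, {"translation": [4.2, -2.65, 0], "twist": 0}, {"translation": [0, 0, 0], "twist": 0}])

```text
time: 11.85
ee_pos: [0.588, 0.0294, 0.0971]
eef_rot: [0.619, 0.343, -0.342, -0.618]
ft_force: [0.6, 0.9, -5.1]
width: 0.0198
```

Request:
jog_arm(commands=[{"translation": [1.7, -1.1, 0], "twist": 0}, {"translation": [1.7, -1.0, 0], "twist": 0}, {"translation": [1.7, -1.1, 0], "twist": 0}, {"translation": [0, 0, 0], "twist": 0}])

```text
time: 12.25
ee_pos: [0.5927, 0.0266, 0.0971]
eef_rot: [0.619, 0.343, -0.343, -0.618]
ft_force: [-0.6, 0.4, -4.7]
width: 0.0197
```

Run:
```python
from h import *
snap('side','s7')
s=read_state(); print(s['time'],s['ee_pos'],s['ft_force'],s['torque'])
a=cv2.imread('pics/s7.png')
cv2.imwrite('pics/s7c.png',cv2.resize(a[200:320,290:450],None,fx=5,fy=5,interpolation=cv2.INTER_CUBIC))
```

```text
12.3 [0.59253789 0.02663552 0.09706897] [-0.20754745  0.68731062 -5.26377563] [-0.03553607  0.00529646 -0.00832255]
```

View pics/s7c.png

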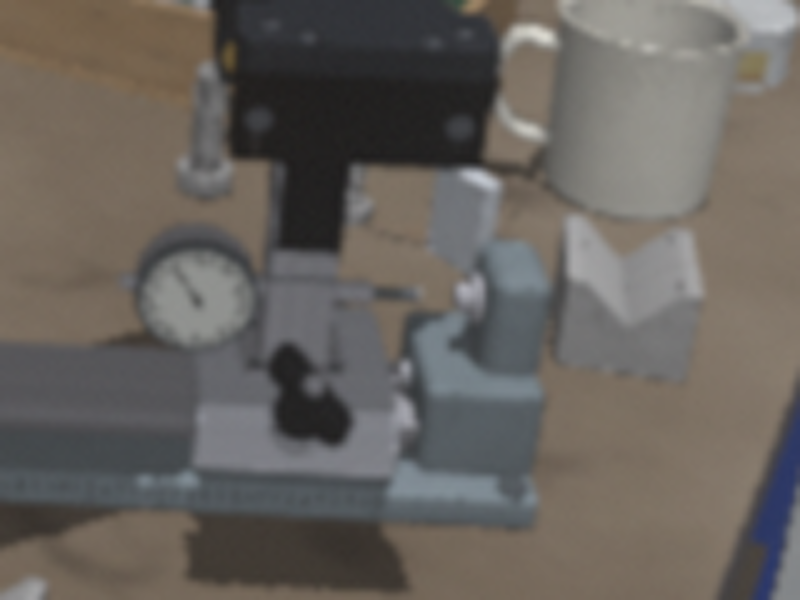

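Nearly home (a few mm from the stop at ~(405,375) in the crop). Creep until force rises.

Request:
jog_arm(commands=[{"translation": [0.85, -0.53, 0], "twist": 0}, {"translation": [0.85, -0.53, 0], "twist": 0}, {"translation": [0.85, -0.53, 0], "twist": 0}, {"translation": [0, 0, 0], "twist": 0}])

```text
time: 12.7
ee_pos: [0.5952, 0.025, 0.0971]
eef_rot: [0.619, 0.343, -0.343, -0.619]
ft_force: [0.4, 0.3, -4.7]
width: 0.0195
```

Request:
jog_arm(commands=[{"translation": [0.85, -0.53, 0], "twist": 0}, {"translation": [0.85, -0.53, 0], "twist": 0}, {"translation": [0, 0, 0], "twist": 0}])

```text
time: 13.0
ee_pos: [0.5967, 0.0241, 0.097]
eef_rot: [-0.618, -0.343, 0.343, 0.619]
ft_force: [0.0, 0.2, -5.4]
width: 0.0197
```

Request:
jog_arm(commands=[{"translation": [0.85, -0.53, 0], "twist": 0}, {"translation": [0.85, -0.53, 0], "twist": 0}, {"translation": [0, 0, 0], "twist": 0}])

```text
time: 13.3
ee_pos: [0.5974, 0.0239, 0.0969]
eef_rot: [-0.618, -0.342, 0.344, 0.619]
ft_force: [-6.6, 3.2, -0.1]
width: 0.0193
```

Request:
jog_arm(commands=[{"translation": [0.85, -0.53, 0], "twist": 0}, {"translation": [0, 0, -0.4], "twist": 0}, {"translation": [0, 0, 0], "twist": 0}])

```text
time: 13.6
ee_pos: [0.5977, 0.0238, 0.0968]
eef_rot: [-0.617, -0.342, 0.344, 0.62]
ft_force: [-10.1, 3.4, 4.6]
width: 0.0195
```

Run:
```python
from h import *
snap('side','s8')
s=read_state(); print(s['time'],s['ee_pos'],s['ft_force'],s['torque'])
a=cv2.imread('pics/s8.png')
cv2.imwrite('pics/s8c.png',cv2.resize(a[220:320,310:440],None,fx=6,fy=6,interpolation=cv2.INTER_CUBIC))
```

```text
13.65 [0.59764572 0.02377598 0.09678896] [-9.09167385  4.18365845  4.9297005 ] [ 0.98910928  2.6930983  -0.04454993]
```

View pics/s8c.png

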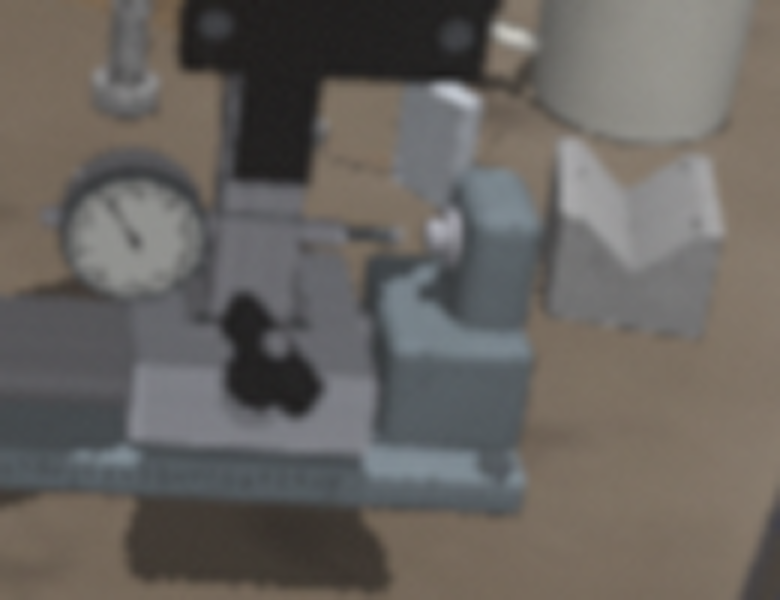

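Request:
jog_arm(commands=[{"translation": [0, 0, 0], "twist": 0}, {"translation": [0, 0, 0], "twist": 0}, {"translation": [0, 0, 0], "twist": 0}, {"translation": [0, 0, 0], "twist": 0}, {"translation": [0, 0, 0], "twist": 0}, {"translation": [0, 0, 10], "twist": 0}, {"translation": [0, 0, 25], "twist": 0}, {"translation": [0, 0, 25], "twist": 0}, {"translation": [0, 0, 0], "twist": 0}], grip=0)

```text
time: 14.55
ee_pos: [0.6014, 0.0224, 0.1611]
eef_rot: [0.619, 0.345, -0.341, -0.618]
ft_force: [-0.3, 0.6, 0.6]
width: 0.0825
```

Run:
```python
from h import *
snap('side','s9'); snap('wrist','w9')
s=read_state(); print(s['time'],s['ee_pos'],s['ft_force'],s['joint_positions'])
a=cv2.imread('pics/s9.png')
cv2.imwrite('pics/s9c.png',cv2.resize(a[200:320,290:450],None,fx=5,fy=5,interpolation=cv2.INTER_CUBIC))
```

```text
14.65 [0.5996964  0.0225089  0.15753897] [-1.04563009 -0.99292633  0.47948126] [-0.4225388   0.32762253  0.37999821  1.63593531 -0.12873     1.20118865
  0.99752064]
```

View pics/s9c.png

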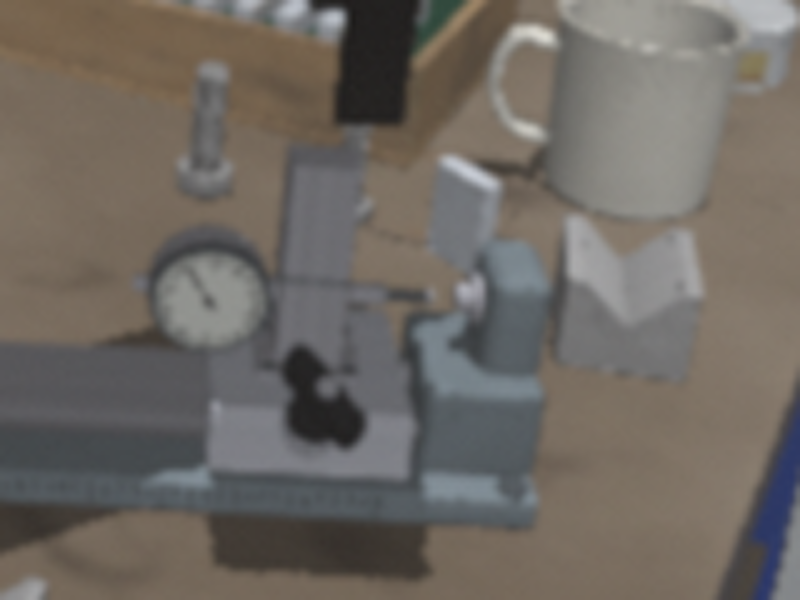

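View pics/w9.png

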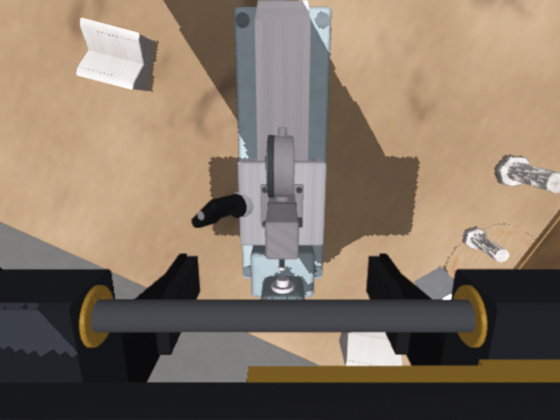

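Run:
```python
from h import *
c=load('w9')
a=c['img'][:,:,::-1]; cv2.imwrite('pics/w9c.png',cv2.resize(a[150:300,180:340],None,fx=5,fy=4,interpolation=cv2.INTER_CUBIC))
y=np.radians(57.9);ex=np.array([np.cos(y),np.sin(y)]);ey=np.array([-np.sin(y),np.cos(y)])
O=np.array([.5972,.0238])
f=lambda X,Y,Z: tuple(np.round(proj(c,[*(O+ex*X/1e3+ey*Y/1e3),Z/1e3+.017]),1))
for p in [(-35,35,27),(35,35,27),(35,-35,27),(-35,-35,27),(-10,-12,108),(10,-12,108),(-10,12,108),(-54,0,48)]: print(p,f(*p))
```

```text
(-35, 35, 27) (np.float64(236.5), np.float64(162.1))
(35, 35, 27) (np.float64(326.3), np.float64(162.0))
(35, -35, 27) (np.float64(323.3), np.float64(245.8))
(-35, -35, 27) (np.float64(239.6), np.float64(245.9))
(-10, -12, 108) (np.float64(264.6), np.float64(260.1))
(10, -12, 108) (np.float64(298.0), np.float64(260.1))
(-10, 12, 108) (np.float64(264.0), np.float64(221.9))
(-54, 0, 48) (np.float64(209.5), np.float64(212.8))
```

View pics/w9c.png

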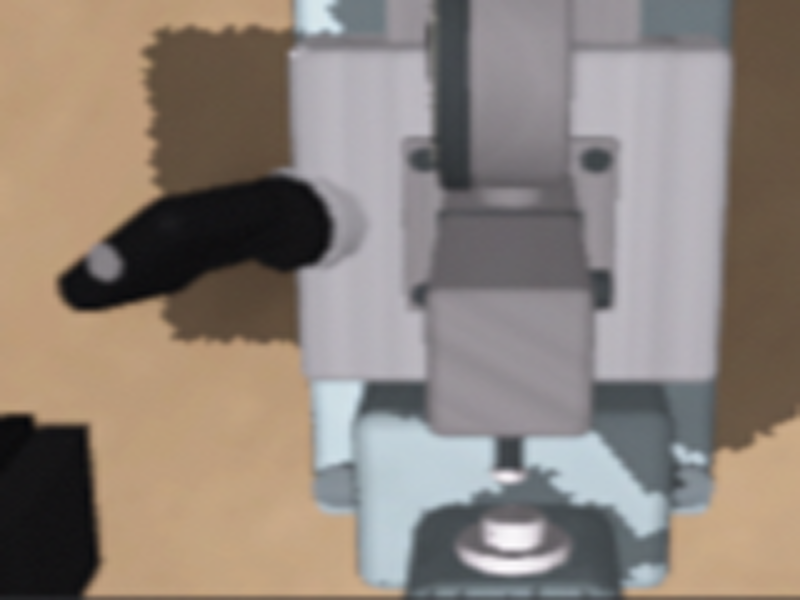

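Request:
jog_arm(commands=[{"translation": [-4.3, -0.8, 0], "twist": -0.131}, {"translation": [-4.3, -0.8, 0], "twist": -0.131}, {"translation": [-4.3, -0.8, 0], "twist": -0.131}, {"translation": [-4.3, -0.8, 0], "twist": -0.131}, {"translation": [-4.3, -0.8, 0], "twist": -0.131}, {"translation": [-4.3, -0.8, 0], "twist": -0.131}, {"translation": [-4.3, -0.8, 0], "twist": -0.131}, {"translation": [-4.3, -0.8, 0], "twist": -0.131}, {"translation": [-4.3, -0.8, 0], "twist": -0.131}, {"translation": [-4.3, -0.8, 0], "twist": -0.131}, {"translation": [-4.3, -0.8, 0], "twist": -0.131}, {"translation": [-4.3, -0.8, 0], "twist": -0.131}, {"translation": [0, 0, -20], "twist": 0}, {"translation": [0, 0, -20], "twist": 0}, {"translation": [0, 0, -20], "twist": 0}, {"translation": [0, 0, 0], "twist": 0}, {"translation": [0, 0, 0], "twist": 0}], grip=1, grip_force=30)

```text
time: 16.35
ee_pos: [0.5473, 0.0127, 0.0966]
eef_rot: [0.68, -0.196, 0.195, -0.679]
ft_force: [0.1, 0.7, 0.9]
width: 0.0005
```

Run:
```python
from h import *
snap('side','s10'); snap('wrist','w10')
s=read_state(); print(s['time'],s['ee_pos'],s['ft_force'],s['joint_positions'],s['width'],s['eef_rot'])
a=cv2.imread('pics/s10.png')
cv2.imwrite('pics/s10c.png',cv2.resize(a[200:320,290:450],None,fx=5,fy=5,interpolation=cv2.INTER_CUBIC))
```

```text
16.45 [0.54819145 0.01285952 0.09755944] [ 0.94760556  0.5084042  -0.42977234] [-0.61590247  0.3002628   0.59466767  1.84228716 -0.19174843  1.05511016
 -0.50710697] 0.00021497675721126718 [-0.67940798  0.19508295 -0.19579454  0.6797146 ]
```

View pics/s10c.png

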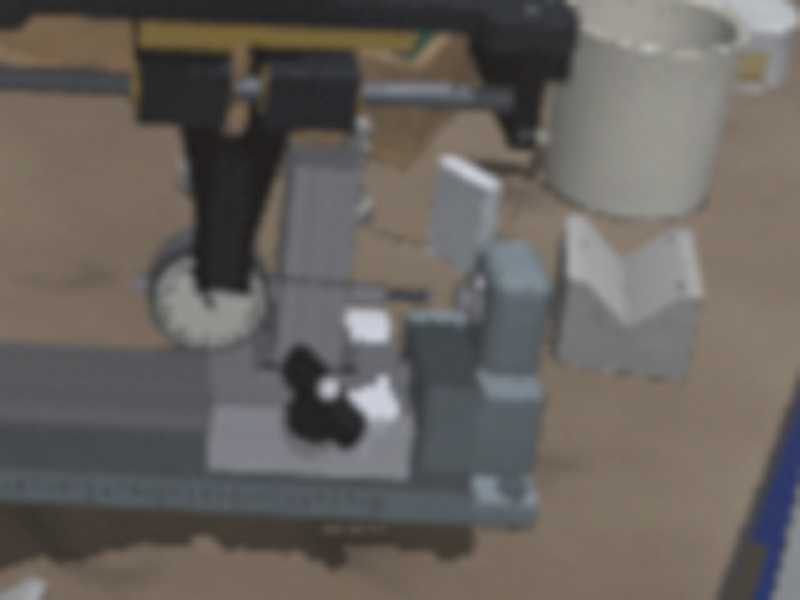

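View pics/w10.png

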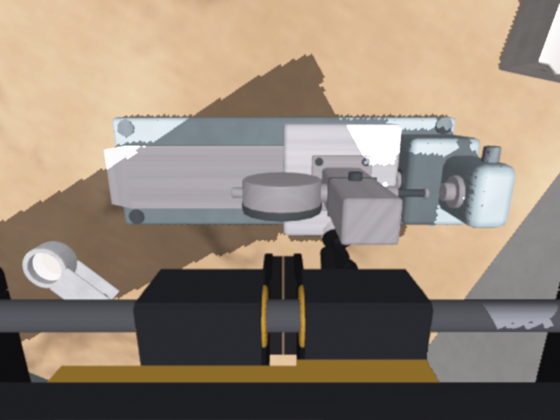

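Request:
jog_arm(commands=[{"translation": [-1.1, -1.7, -10], "twist": 0}, {"translation": [0, 0, -10], "twist": 0}, {"translation": [0, 0, -6.5], "twist": 0}, {"translation": [0, 0, 0], "twist": 0}, {"translation": [2.5, -1.6, 0], "twist": 0}, {"translation": [2.5, -1.6, 0], "twist": 0}, {"translation": [0, 0, 0], "twist": 0}])

```text
time: 17.15
ee_pos: [0.5522, 0.0076, 0.0705]
eef_rot: [-0.68, 0.195, -0.196, 0.68]
ft_force: [0.4, -1.4, -0.3]
width: 0.0004
```

```bash
cat > look.py <<'E'
from h import *
import sys
n=sys.argv[1]
snap('side','s'+n)
s=read_state(); print(s['time'],s['ee_pos'],s['ft_force'],s['torque'],s['width'])
a=cv2.imread(f'pics/s{n}.png')
cv2.imwrite(f'pics/s{n}c.png',cv2.resize(a[200:320,290:450],None,fx=5,fy=5,interpolation=cv2.INTER_CUBIC))
E
python3 look.py 11
```

```text
17.2 [0.55199991 0.00774617 0.07043484] [-0.05954495 -0.45220244  0.04214181] [-0.1137037   0.03615657  0.06597169] 0.0005332500090669288
```

View pics/s11c.png

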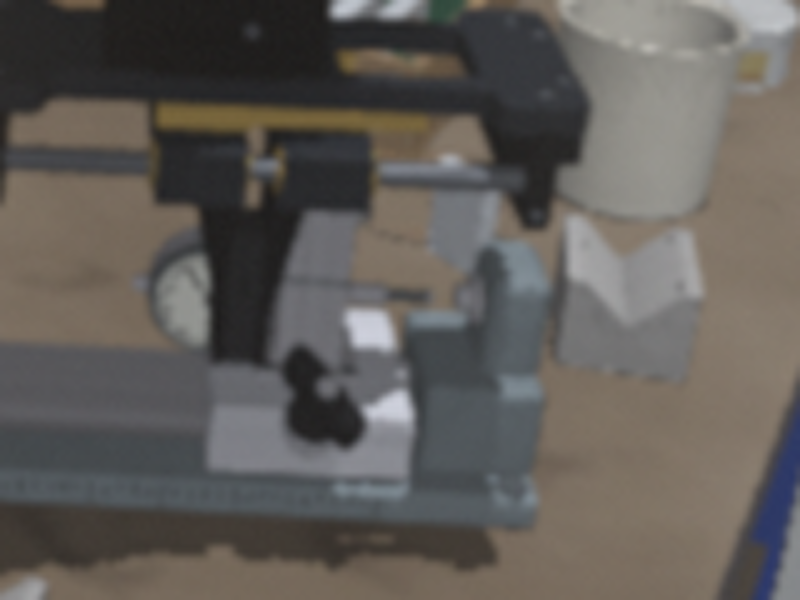

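Request:
jog_arm(commands=[{"translation": [1.7, -1.06, 0], "twist": 0}, {"translation": [1.7, -1.06, 0], "twist": 0}, {"translation": [1.7, -1.06, 0], "twist": 0}, {"translation": [1.7, -1.06, 0], "twist": 0}, {"translation": [0, 0, 0], "twist": 0}])

```text
time: 17.7
ee_pos: [0.5579, 0.0037, 0.0699]
eef_rot: [0.68, -0.196, 0.195, -0.679]
ft_force: [-4.3, 1.2, 3.8]
width: 0.0007
```

```bash
python3 look.py 12
```

```text
17.75 [0.55792933 0.00376811 0.07000101] [-4.14571723  1.03414598  1.73255675] [0.01238741 1.02027314 0.00853809] 0.0001797845484654425
```

View pics/s12c.png

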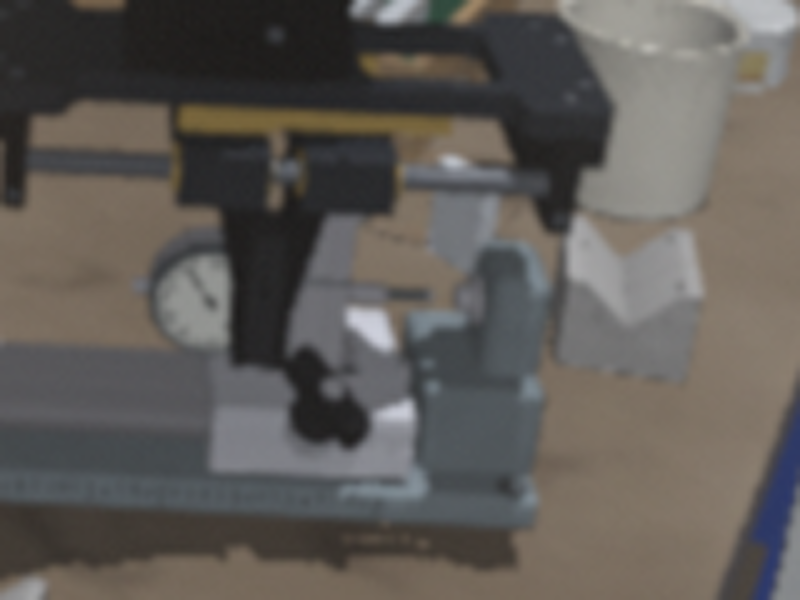

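Request:
jog_arm(commands=[{"translation": [1.7, -1.06, 0], "twist": 0}, {"translation": [1.7, -1.06, 0], "twist": 0}, {"translation": [0, 0, 0], "twist": 0}])

```text
time: 18.05
ee_pos: [0.5598, 0.0032, 0.07]
eef_rot: [-0.679, 0.197, -0.193, 0.68]
ft_force: [-13.7, 5.9, 11.7]
width: 0.0004
```

```bash
python3 look.py 13
```

```text
18.1 [0.55989073 0.0032621  0.07002654] [-13.1230993    5.8515186   10.66231058] [ 1.10066886  3.05425534 -0.09738287] 0.0006407583450733762
```

View pics/s13c.png

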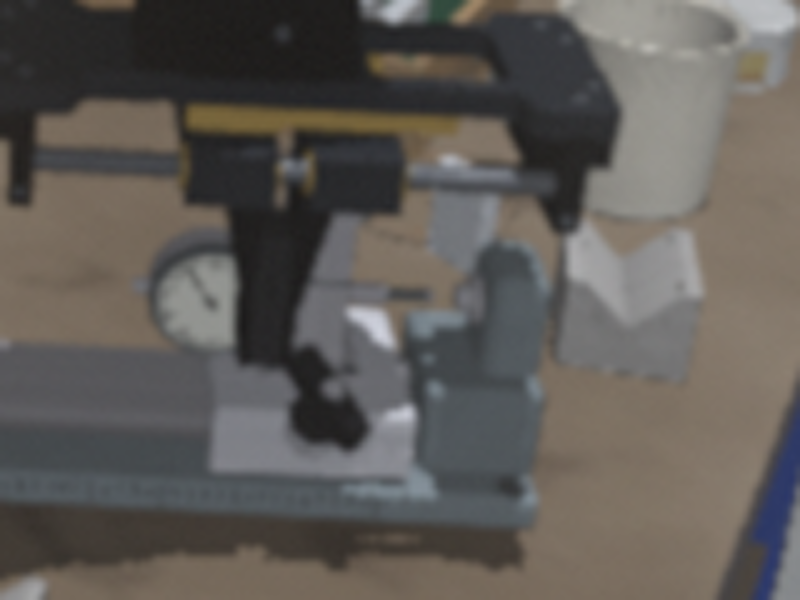

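Request:
jog_arm(commands=[{"translation": [-3.4, 2.1, 0], "twist": 0}, {"translation": [-3.4, 2.1, 0], "twist": 0}, {"translation": [-3.2, -5.1, 0], "twist": 0}, {"translation": [0, 0, -3], "twist": 0}, {"translation": [1.7, -1.06, 0], "twist": 0}, {"translation": [1.7, -1.06, 0], "twist": 0}, {"translation": [1.7, -1.06, 0], "twist": 0}, {"translation": [0, 0, 0], "twist": 0}])

```text
time: 18.9
ee_pos: [0.5557, -0.0018, 0.0668]
eef_rot: [0.68, -0.197, 0.194, -0.68]
ft_force: [-7.2, 2.6, 4.0]
width: 0.0006
```

Request:
jog_arm(commands=[{"translation": [1.7, -1.06, 0], "twist": 0}, {"translation": [1.7, -1.06, 0], "twist": 0}, {"translation": [0, 0, 0], "twist": 0}])

```text
time: 19.2
ee_pos: [0.559, -0.0021, 0.0672]
eef_rot: [-0.679, 0.196, -0.193, 0.68]
ft_force: [-8.9, 7.7, 10.4]
width: 0.0008
```

```bash
python3 look.py 14
```

```text
19.25 [ 0.55917141 -0.00212235  0.06722808] [-9.50307543  7.90036157 10.35794275] [1.64688638 2.15915641 0.00520818] 0.0006348442038918588
```

View pics/s14c.png

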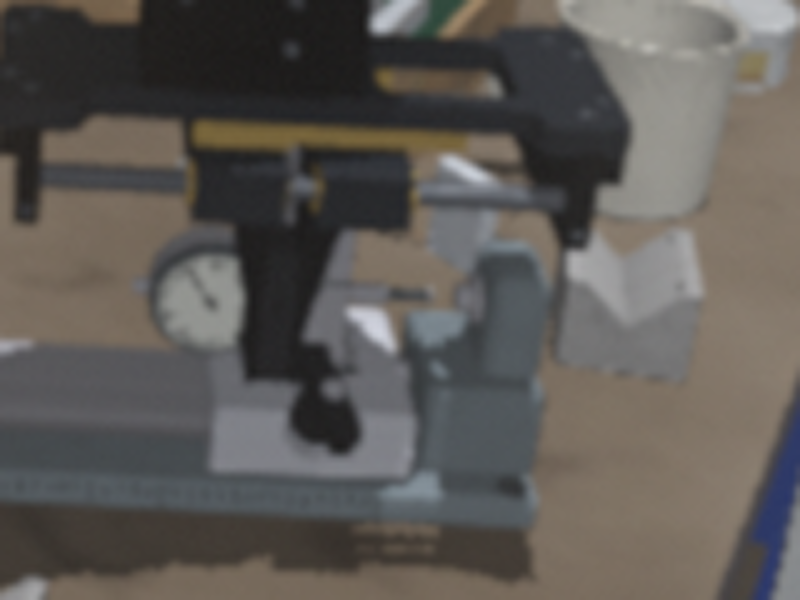

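Request:
jog_arm(commands=[{"translation": [1.7, -1.06, 0], "twist": 0}, {"translation": [1.7, -1.06, 0], "twist": 0}, {"translation": [0, 0, 0], "twist": 0}])

```text
time: 19.55
ee_pos: [0.5635, -0.0041, 0.0672]
eef_rot: [-0.679, 0.195, -0.194, 0.681]
ft_force: [-4.5, 7.2, 4.0]
width: 0.0007
```

```bash
python3 look.py 15
```

```text
19.6 [ 0.56340963 -0.00427782  0.06717333] [-3.76318269  7.4530022   2.62609476] [ 1.50065541  1.1150182  -0.02248637] 0.0008307608562734001
```

View pics/s15c.png

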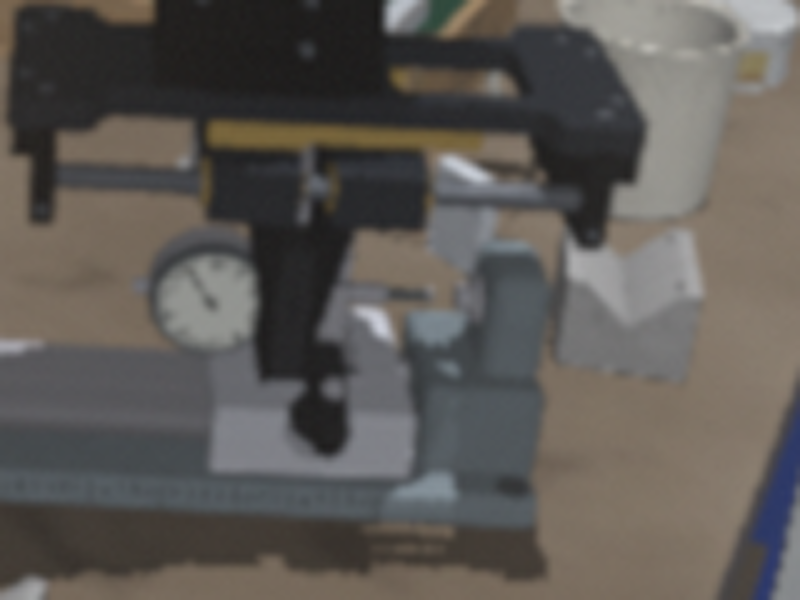

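Request:
jog_arm(commands=[{"translation": [1.2, 2.2, 1], "twist": 0}, {"translation": [1.2, 2.2, 1], "twist": 0}, {"translation": [1.7, -1.06, 0], "twist": 0}, {"translation": [1.7, -1.06, 0], "twist": 0}, {"translation": [0, 0, 0], "twist": 0}])

```text
time: 20.1
ee_pos: [0.5673, -0.0031, 0.0685]
eef_rot: [-0.68, 0.197, -0.193, 0.68]
ft_force: [-11.1, 4.8, 6.6]
width: 0.0006
```

```bash
python3 look.py 16
```

```text
20.15 [ 0.56733684 -0.00303753  0.06848116] [-11.56750321   4.34625437   6.21379462] [ 1.01162793  2.68439351 -0.15873031] 0.0004634152231371754
```

View pics/s16c.png

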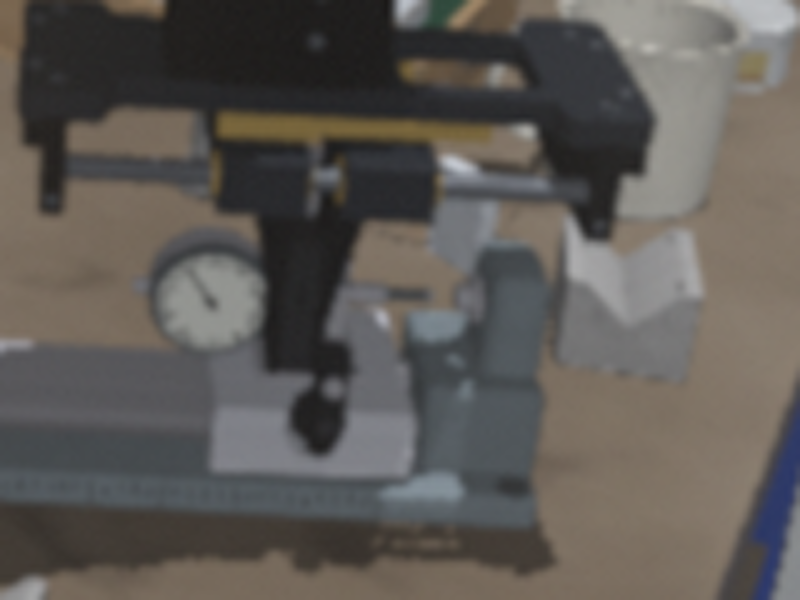

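Request:
jog_arm(commands=[{"translation": [1.7, -1.06, 0], "twist": 0}, {"translation": [1.7, -1.06, 0], "twist": 0}, {"translation": [0, 0, 0], "twist": 0}])

```text
time: 20.45
ee_pos: [0.5699, -0.0042, 0.0685]
eef_rot: [-0.679, 0.198, -0.192, 0.68]
ft_force: [-16.4, 8.7, 12.4]
width: 0.0005
```

Request:
jog_arm(commands=[{"translation": [1.7, -1.06, 0], "twist": 0}, {"translation": [1.7, -1.06, 0], "twist": 0}, {"translation": [0, 0, 0], "twist": 0}])

```text
time: 20.75
ee_pos: [0.5724, -0.0055, 0.0684]
eef_rot: [-0.679, 0.198, -0.191, 0.68]
ft_force: [-20.9, 11.4, 15.4]
width: 0.0007
```

```bash
python3 look.py 17
```

```text
20.8 [ 0.57243991 -0.00546992  0.06839989] [-21.09127939  10.35020361  16.1942298 ] [ 2.16692018  4.85276766 -0.26474665] 0.0001882856735173957
```

View pics/s17c.png

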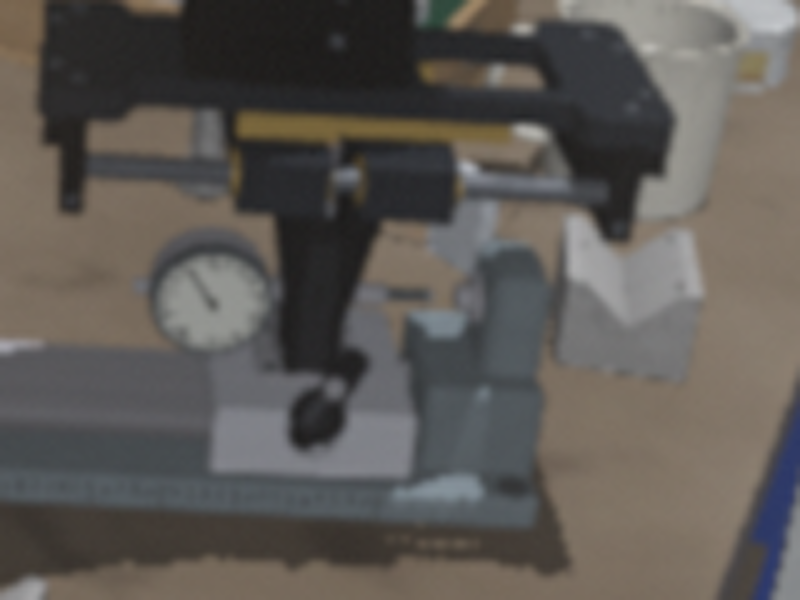

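Request:
jog_arm(commands=[{"translation": [-2.5, 1.6, 0], "twist": 0}, {"translation": [-2.5, 1.6, 0], "twist": 0}, {"translation": [0, 0, 5], "twist": 0}, {"translation": [2.5, -1.6, 0], "twist": 0}, {"translation": [2.5, -1.6, 0], "twist": 0}, {"translation": [1.7, -1.06, 0], "twist": 0}, {"translation": [0, 0, 0], "twist": 0}])

```text
time: 21.5
ee_pos: [0.575, -0.0078, 0.0737]
eef_rot: [-0.679, 0.198, -0.192, 0.68]
ft_force: [-18.6, 9.3, 12.8]
width: 0.0004
```

Request:
jog_arm(commands=[{"translation": [1.7, -1.06, 0], "twist": 0}, {"translation": [1.7, -1.06, 0], "twist": 0}, {"translation": [0, 0, 0], "twist": 0}])

```text
time: 21.8
ee_pos: [0.5758, -0.0084, 0.0733]
eef_rot: [-0.679, 0.2, -0.19, 0.68]
ft_force: [-31.0, 13.9, 22.6]
width: 0.0005
```

```bash
python3 look.py 18
```

```text
21.85 [ 0.57584324 -0.00835916  0.07329041] [-30.91850391  13.89767494  23.28648515] [ 2.74979731  7.21858768 -0.35995109] 0.00042453495200601635
```

View pics/s18c.png

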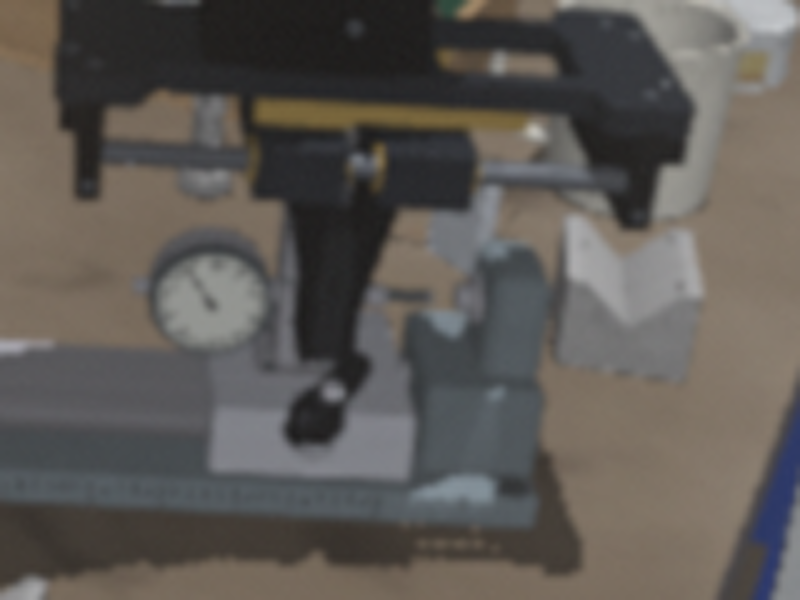

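Request:
jog_arm(commands=[{"translation": [-3.4, 2.1, 0], "twist": 0}, {"translation": [-4.2, 2.7, 0], "twist": 0}, {"translation": [-4.2, 2.7, 0], "twist": 0}, {"translation": [-4.2, 2.7, 0], "twist": 0}, {"translation": [-4.2, 2.7, 0], "twist": 0}, {"translation": [0, 0, 0], "twist": 0}])

```text
time: 22.45
ee_pos: [0.5609, 0.0013, 0.0742]
eef_rot: [-0.68, 0.195, -0.195, 0.68]
ft_force: [0.2, -0.1, 0.4]
width: 0.0005
```

```bash
python3 look.py 19
python3 - <<'E'
from h import *
c=load('s19')
y=np.radians(57.9);ex=np.array([np.cos(y),np.sin(y)]);ey=np.array([-np.sin(y),np.cos(y)])
O=np.array([.5975,.0240])-.0015*ex
def pr(v):
    X,Y,Z=v; q=proj(c,[*(O+ex*X/1e3+ey*Y/1e3),Z/1e3+.017]); return ((q[0]-290)*5,(q[1]-200)*5)
zx=np.array([-.643,0,.766]);u=np.array([.766,0,.643]);yy=np.array([0,1.,0]); K=np.array([-54,0,48.])
im=cv2.imread('pics/s19c.png')
c0=pr(K+8*zx)
for th,col in ((0,(0,0,255)),(.75,(0,255,255)),(1.1,(255,0,0)),(1.3,(0,255,0)),(1.5,(255,0,255))):
    a=.75-th; w=np.cos(a)*u+np.sin(a)*yy
    p=pr(K+8*zx+18*w);q=pr(K+8*zx-18*w); print(th,np.round([p,q]),np.degrees(np.arctan2(p[0]-q[0],q[1]-p[1])))
    cv2.line(im,tuple(int(t) for t in p),tuple(int(t) for t in q),col,1)
cv2.imwrite('pics/s19d.png',cv2.resize(im[250:500,200:450],None,fx=2.3,fy=2.3)); print(c0)
cv2.imwrite('pics/s19e.png',cv2.resize(cv2.imread('pics/s19c.png')[250:500,200:450],None,fx=2.3,fy=2.3))
E
```

```text
22.5 [0.56119307 0.00116415 0.07422649] [ 0.1628176  -0.29219521  0.38906599] [-0.13246578  0.14039317 -0.00663271] 0.0004884316676100945
0 [[292. 350.]
 [369. 433.]] -43.12735666420461
0.75 [[329. 337.]
 [331. 446.]] -1.4418427940706553
1.1 [[348. 341.]
 [312. 441.]] 19.61409351349996
1.3 [[358. 347.]
 [302. 436.]] 31.96957102996802
1.5 [[367. 353.]
 [293. 429.]] 44.376571400104766
(np.float64(330.10306705569064), np.float64(390.79862843209725))
```

View pics/s19d.png

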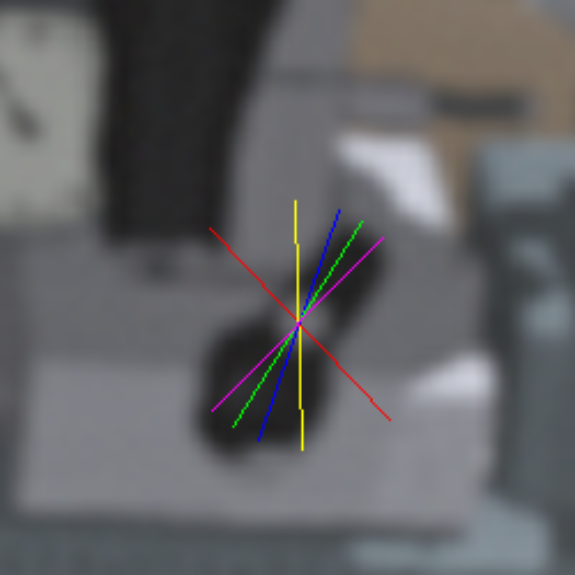

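View pics/s19e.png

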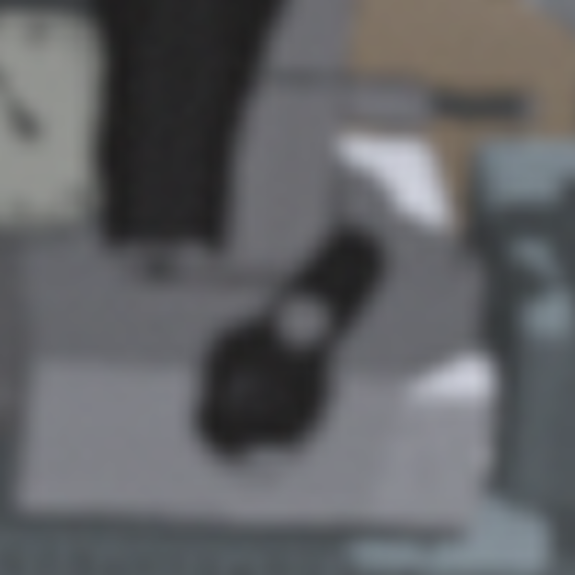

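Request:
jog_arm(commands=[{"translation": [-2, 1, 20], "twist": 0}, {"translation": [0, 0, 30], "twist": 0}, {"translation": [0, 0, 32], "twist": 0}, {"translation": [3.5, 2, 0], "twist": 0.131}, {"translation": [3.5, 1.8, 0], "twist": 0.131}, {"translation": [3.5, 1.8, 0], "twist": 0.131}, {"translation": [3.5, 1.8, 0], "twist": 0.131}, {"translation": [3.5, 1.8, 0], "twist": 0.131}, {"translation": [3.5, 1.8, 0], "twist": 0.131}, {"translation": [3.5, 1.8, 0], "twist": 0.131}, {"translation": [3.5, 1.8, 0], "twist": 0.131}, {"translation": [3.5, 1.8, 0], "twist": 0.131}, {"translation": [3.5, 1.8, 0], "twist": 0.131}, {"translation": [3.5, 1.8, 0], "twist": 0.131}, {"translation": [2.5, 0, 0], "twist": 0.131}, {"translation": [0, 0, 0], "twist": 0}])

```text
time: 24.1
ee_pos: [0.6006, 0.0217, 0.1561]
eef_rot: [0.618, 0.343, -0.343, -0.618]
ft_force: [-0.0, 0.6, 0.8]
width: 0.0004
```

```bash
python3 look.py 20
python3 - <<'E'
from h import *
c=snap('wrist','w20')
y=np.radians(57.9);ex=np.array([np.cos(y),np.sin(y)]);ey=np.array([-np.sin(y),np.cos(y)])
O=np.array([.5975,.0240])
f=lambda X,Y,Z: tuple(np.round(proj(c,[*(O+ex*X/1e3+ey*Y/1e3),Z/1e3+.017]),1))
for p in [(-35,35,27),(35,35,27),(35,-35,27),(-35,-35,27)]: print(p,f(*p))
a=c['img'][:,:,::-1]; cv2.imwrite('pics/w20c.png',cv2.resize(a[150:300,180:340],None,fx=5,fy=4,interpolation=cv2.INTER_CUBIC))
E
```

```text
24.15 [0.60036743 0.02171227 0.15608905] [-0.32622422  0.24927016 -0.44555299] [-0.04140112  0.0408451  -0.01230167] 0.0004934207484324205
(-35, 35, 27) (np.float64(237.7), np.float64(163.0))
(35, 35, 27) (np.float64(328.4), np.float64(162.7))
(35, -35, 27) (np.float64(325.5), np.float64(247.3))
(-35, -35, 27) (np.float64(241.0), np.float64(247.6))
```

View pics/w20c.png

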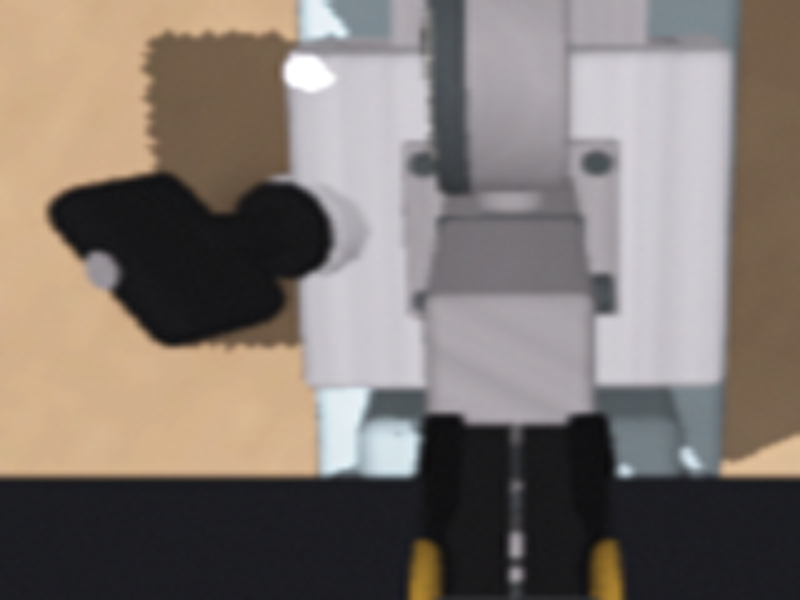

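View pics/s20c.png

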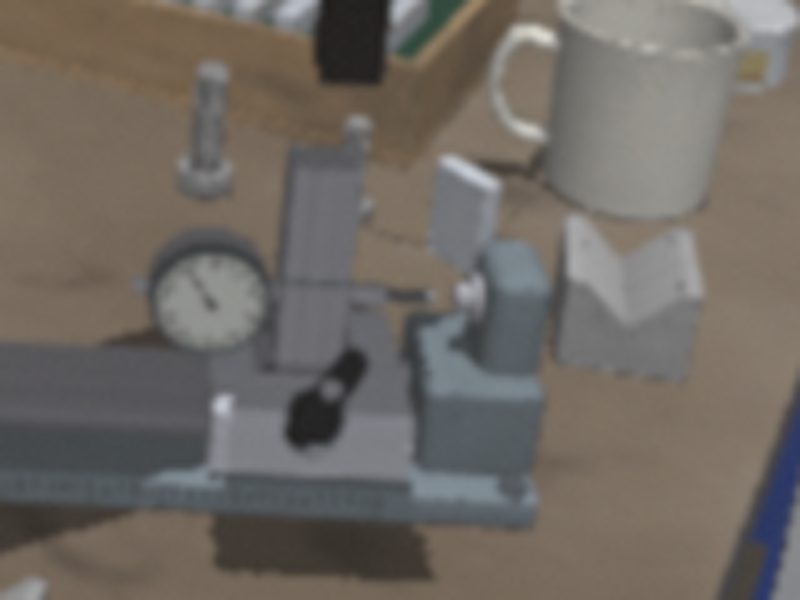

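```bash
python3 - <<'E'
from h import *
c=load('w20')
y=np.radians(57.9);ex=np.array([np.cos(y),np.sin(y)]);ey=np.array([-np.sin(y),np.cos(y)])
zx=np.array([-.643,0,.766]);u=np.array([.766,0,.643]);yy=np.array([0,1.,0]); K=np.array([-54,0,48.])
O=np.array([.5975,.0240])-.0018*ex
def pr(v):
    q=proj(c,[*(O+ex*v[0]/1e3+ey*v[1]/1e3),v[2]/1e3+.017]); return np.array([(q[0]-180)*5,(q[1]-150)*4])
print('dot',pr(K+8*zx))
for th in (1.1,1.2,1.3,1.4,1.5):
    a=.75-th; w=np.cos(a)*u+np.sin(a)*yy; n=-np.sin(a)*u+np.cos(a)*yy
    p=pr(K+8*zx+18*w);q=pr(K+8*zx-18*w); 
    print(th,p.round(),q.round(),'far lower edge', pr(K-16*zx+18*w).round(),pr(K-16*zx-18*w).round(), 'ang',np.degrees(np.arctan2(*(p-q)[::-1])))
    print('   +n face top corners',pr(K+8*zx+18*w+5*n).round(),pr(K+8*zx-18*w+5*n).round(),'bottom',pr(K-16*zx+18*w+5*n).round(),pr(K-16*zx-18*w+5*n).round())
E
python3 - <<'E'
import cv2
a=cv2.imread('pics/w20.png')[180:245,185:250].astype(float)
a=cv2.resize((a*3).clip(0,255).astype('uint8'),None,fx=9,fy=9,interpolation=cv2.INTER_CUBIC); cv2.imwrite('pics/w20d.png',a)
E
```

```text
dot [ 96.52434051 266.61152855]
1.1 [174. 318.] [ 24. 219.] far lower edge [299. 286.] [150. 195.] ang 33.39129339492555
   +n face top corners [180. 294.] [ 28. 196.] bottom [306. 264.] [156. 173.]
1.2 [172. 326.] [ 26. 211.] far lower edge [297. 294.] [153. 187.] ang 38.26879292296669
   +n face top corners [180. 304.] [ 32. 189.] bottom [305. 273.] [160. 167.]
1.3 [169. 333.] [ 28. 203.] far lower edge [293. 301.] [155. 180.] ang 42.86253104573092
   +n face top corners [179. 314.] [ 36. 183.] bottom [304. 282.] [164. 161.]
1.4 [165. 340.] [ 31. 196.] far lower edge [289. 307.] [159. 174.] ang 47.22667990356871
   +n face top corners [177. 322.] [ 42. 178.] bottom [302. 290.] [170. 156.]
1.5 [160. 346.] [ 35. 190.] far lower edge [284. 313.] [163. 168.] ang 51.41215306743007
   +n face top corners [174. 331.] [ 47. 173.] bottom [298. 298.] [176. 152.]
```

View pics/w20d.png

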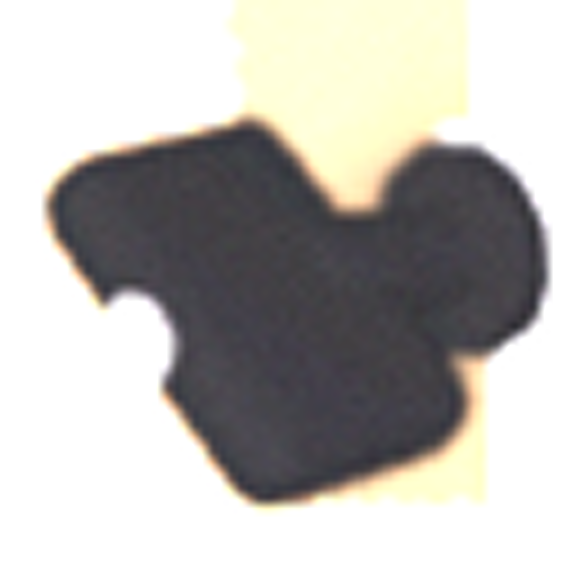

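Run:
```python
from h import *
tags=['s8','s9','s11','s13','s15','s18','s19','s20']
T=[load(t)['img'] for t in tags]
# front (left) vertical edge of -x face and dial bezel: row profile around rows 288-294, cols 325..380
for t,i in zip(tags,T):
    g=i.mean(2); out=[]
    # dial left rim region and block edges
    v=g[284:293,365:382].mean(0); d=np.diff(v); 
    w=g[282:291,326:338].mean(0); e=np.diff(w)
    sp=lambda d,off: round(float((np.abs(d)*(np.arange(len(d))+.5)).sum()/np.abs(d).sum()+off),2)
    print(t,'R',np.round(v).astype(int).tolist(),'L',np.round(w).astype(int).tolist())
im=np.hstack([cv2.resize(load(t)['img'][258:302,325:400,::-1],None,fx=5,fy=5,interpolation=cv2.INTER_CUBIC) for t in ('s9','s20')])
im2=np.hstack([cv2.resize(load(t)['img'][258:302,325:400,::-1],None,fx=5,fy=5,interpolation=cv2.INTER_CUBIC) for t in ('s8','s19')])
cv2.imwrite('pics/cmp.png',np.vstack([im,im2]))
# template displacement of dial between s9 and others
a=T[1][240:272,316:346].astype(np.float32).mean(2)
for t,i in zip(tags,T):
    b=i[240:272,316:346].astype(np.float32).mean(2); print(t,cv2.phaseCorrelate(a,b,cv2.createHanningWindow((30,32),cv2.CV_32F)))
```

```text
s8 R [129, 129, 129, 129, 130, 129, 122, 100, 78, 78, 86, 90, 91, 91, 91, 91, 91] L [81, 82, 81, 81, 85, 99, 123, 133, 130, 128, 128, 127]
s9 R [130, 130, 130, 130, 130, 130, 121, 99, 79, 77, 84, 90, 92, 92, 92, 92, 92] L [82, 82, 82, 82, 85, 102, 123, 131, 129, 128, 129, 129]
s11 R [142, 141, 142, 143, 143, 143, 134, 107, 78, 75, 81, 85, 86, 86, 86, 86, 87] L [82, 82, 82, 82, 85, 99, 118, 128, 130, 129, 129, 129]
s13 R [137, 140, 141, 142, 143, 143, 142, 124, 92, 80, 86, 89, 88, 86, 86, 86, 86] L [83, 82, 82, 83, 82, 87, 105, 123, 129, 129, 129, 129]
s15 R [131, 132, 131, 131, 132, 132, 129, 112, 84, 76, 82, 86, 89, 92, 92, 92, 89] L [83, 83, 83, 83, 83, 88, 106, 124, 130, 131, 130, 130]
s18 R [131, 132, 132, 132, 132, 132, 127, 107, 80, 75, 81, 85, 86, 86, 87, 86, 87] L [83, 83, 83, 83, 83, 89, 108, 126, 131, 131, 131, 131]
s19 R [141, 143, 144, 146, 146, 146, 142, 120, 86, 79, 86, 91, 90, 87, 86, 86, 86] L [83, 83, 83, 83, 83, 91, 110, 126, 130, 130, 130, 130]
s20 R [129, 129, 129, 129, 129, 130, 127, 110, 84, 79, 86, 90, 92, 92, 92, 92, 92] L [82, 82, 82, 82, 83, 93, 119, 141, 146, 142, 134, 129]
s8 ((0.29290251604065354, -0.5111674939192383), 0.9638374420503776)
s9 ((-0.14484784740289314, -0.21630014745276682), 0.6714143204192321)
s11 ((-0.8898486992448476, 0.033614044838325086), 0.3266585459311803)
s13 ((0.3719598773340671, -0.09895613022489869), 0.7501916254560153)
s15 ((-0.6088040092100098, -0.8566650105801976), 0.23870005905628205)
s18 ((-0.37783596368632644, -0.8506393191621235), 0.28908955653508506)
s19 ((1.546160229944057, -0.7534199243432553), 0.3005162671208382)
s20 ((2.4553427575285713, -2.064739194974905), 0.11579500151177248)
```

View pics/cmp.png

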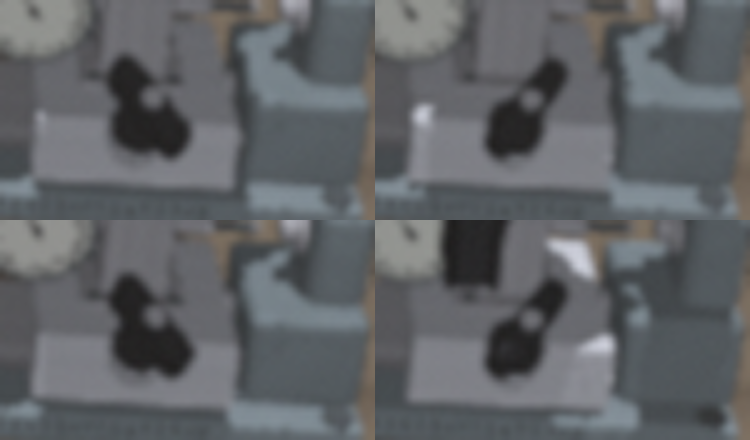

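Run:
```python
from h import *
for n in ('w9','w20'):
    c=load(n)
    y=np.radians(57.9);ex=np.array([np.cos(y),np.sin(y)]);ey=np.array([-np.sin(y),np.cos(y)])
    O=np.array([.5975,.0240])
    def pr(v):
        q=proj(c,[*(O+ex*v[0]/1e3+ey*v[1]/1e3),v[2]/1e3+.017]); return np.round([(q[0]-180)*5,(q[1]-150)*4])
    print(n,'block front',pr((-20,-35,27)),'headstock front top',pr((-27,-39,33)),'anvil block top front',pr((-20,-59,71)),'rear base end L',pr((-38,-81,-3)),'open end base',proj(c,[*(O+ex*-.038+ey*.151),.014]), 'base corner',proj(c,[*(O+ex*.038+ey*.151),.014]))
a=load('w9')['img'][0:60,220:345][:,:,::-1]; cv2.imwrite('pics/w9e.png',cv2.resize(a,None,fx=6,fy=6,interpolation=cv2.INTER_CUBIC))
```

```text
w9 block front [390. 384.] headstock front top [345. 413.] anvil block top front [374. 594.] rear base end L [310. 518.] open end base (np.float64(232.06300990036783), np.float64(4.969314822672885)) base corner (np.float64(331.29455325736234), np.float64(5.040922212375506))
w20 block front [395. 390.] headstock front top [351. 419.] anvil block top front [380. 603.] rear base end L [316. 525.] open end base (np.float64(232.4991664711302), np.float64(4.439971107314676)) base corner (np.float64(332.6084247164069), np.float64(4.0887583717030225))
```

View pics/w9e.png

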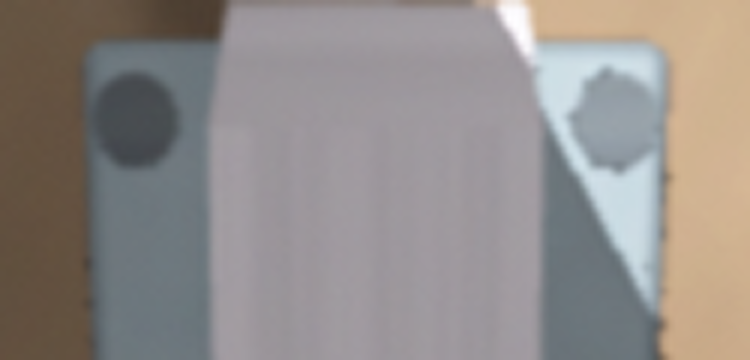

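Request:
jog_arm(commands=[{"translation": [9.4, -5.9, 0], "twist": 0}, {"translation": [9.4, -5.9, 0], "twist": 0}, {"translation": [9.4, -5.9, 0], "twist": 0}, {"translation": [9.4, -5.9, 0], "twist": 0}, {"translation": [9.4, -5.9, 0], "twist": 0}, {"translation": [9.4, -5.9, 0], "twist": 0}, {"translation": [9.4, -5.9, 0], "twist": 0}, {"translation": [9.4, -5.9, 0], "twist": 0}, {"translation": [9.4, -5.9, 0], "twist": 0}, {"translation": [9.4, -5.9, 0], "twist": 0}, {"translation": [0, 0, 0], "twist": 0}])

```text
time: 25.3
ee_pos: [0.695, -0.0383, 0.1558]
eef_rot: [0.619, 0.342, -0.342, -0.618]
ft_force: [-0.4, 0.4, 0.2]
width: 0.0005
```

Run:
```python
from h import *
c=snap('wrist','w21'); s=read_state(); print(s['time'],s['ee_pos'])
y=np.radians(57.9);ex=np.array([np.cos(y),np.sin(y)]);ey=np.array([-np.sin(y),np.cos(y)])
O=np.array([.5975,.0240]); cp=c['cam_to_world'][:2,3]-O; print('cam XY',cp@ex,cp@ey)
def pr(v):
    q=proj(c,[*(O+ex*v[0]/1e3+ey*v[1]/1e3),v[2]/1e3+.017]); return np.round(q,1)
for v in [(-20,-35,27),(20,-35,27),(-20,-39,33),(20,-39,33),(0,-35,20),(-35,35,27),(35,35,27)]: print(v,pr(v))
a=c['img'][:,:,::-1]; cv2.imwrite('pics/w21c.png',cv2.resize(a[20:170,200:360],None,fx=5,fy=4,interpolation=cv2.INTER_CUBIC))
```

```text
25.35 [ 0.69449046 -0.0376488   0.15582778]
cam XY -0.0006373465432352413 -0.03778263617889357
(-20, -35, 27) [256.7 105.7]
(20, -35, 27) [311.  105.7]
(-20, -39, 33) [256.3 111.4]
(20, -39, 33) [311.5 111.4]
(0, -35, 20) [283.8 105.8]
(-35, 35, 27) [232.4  -1.9]
(35, 35, 27) [335.3  -2. ]
```

View pics/w21c.png

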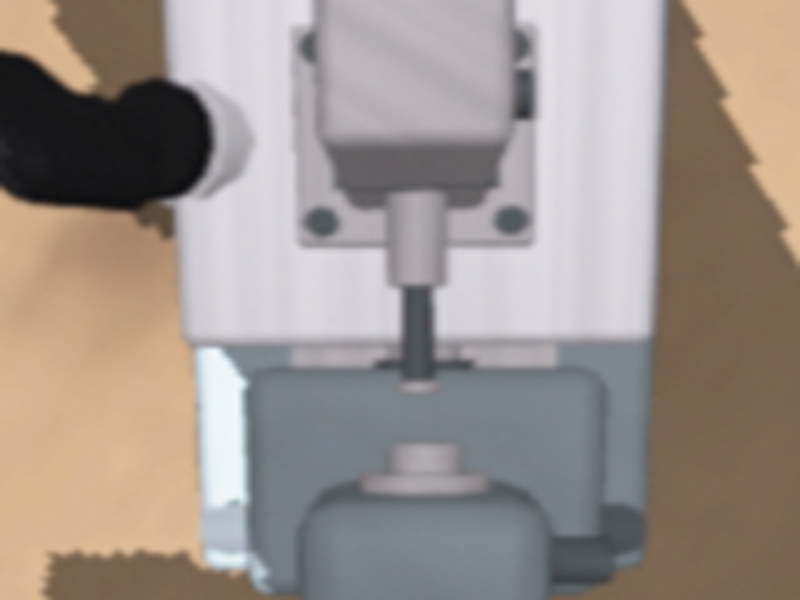

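Run:
```python
from h import *
a=load('w21')['img'][98:120,250:325][:,:,::-1]; cv2.imwrite('pics/w21d.png',cv2.resize(a,None,fx=10,fy=20,interpolation=cv2.INTER_CUBIC))
i=load('w21')['img'].mean(2)
for col in (262,270,272,277,292,296,300,308): print(col,i[100:116,col].round().astype(int).tolist())
```

```text
262 [218, 218, 218, 208, 192, 170, 155, 162, 168, 169, 166, 148, 120, 116, 123, 125]
270 [212, 213, 211, 201, 183, 162, 154, 165, 172, 172, 170, 152, 121, 117, 123, 126]
272 [213, 214, 212, 203, 183, 163, 153, 164, 171, 171, 169, 152, 121, 117, 123, 127]
277 [211, 211, 210, 199, 181, 159, 144, 150, 151, 130, 89, 76, 97, 117, 124, 127]
292 [213, 212, 211, 199, 179, 158, 152, 160, 159, 137, 93, 77, 97, 116, 123, 126]
296 [212, 213, 210, 198, 178, 158, 158, 167, 172, 171, 168, 150, 121, 116, 122, 125]
300 [211, 212, 209, 196, 174, 154, 158, 171, 174, 175, 172, 153, 122, 117, 123, 125]
308 [219, 219, 216, 202, 180, 161, 167, 174, 175, 176, 172, 154, 123, 117, 124, 127]
```

View pics/w21d.png

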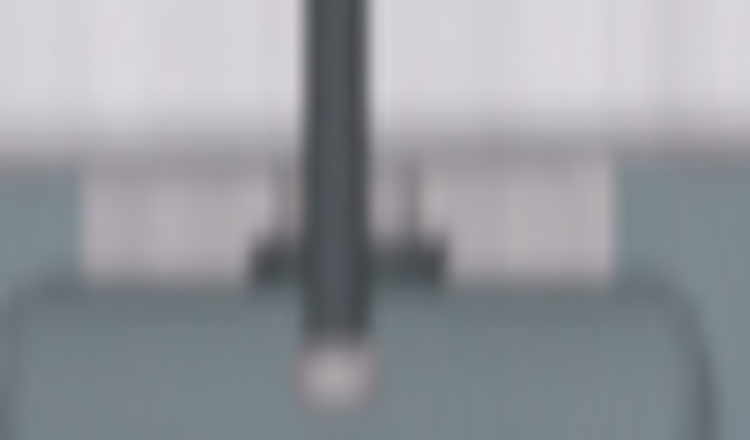

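Run:
```python
from h import *
c=snap('top','t22'); s=read_state(); print(s['time'],s['ft_force'])
a=load('top0')['img'].astype(int);b=c['img'].astype(int)
d=np.abs(a-b).max(2); v=np.hstack([b[80:300,280:460][:,:,::-1].astype(np.uint8),(d[80:300,280:460,None].repeat(3,2)).clip(0,255).astype(np.uint8)])
cv2.imwrite('pics/t22c.png',cv2.resize(v,None,fx=2.2,fy=2.2))
```

```text
25.4 [0.06525    0.10648283 0.87909846]
```

View pics/t22c.png

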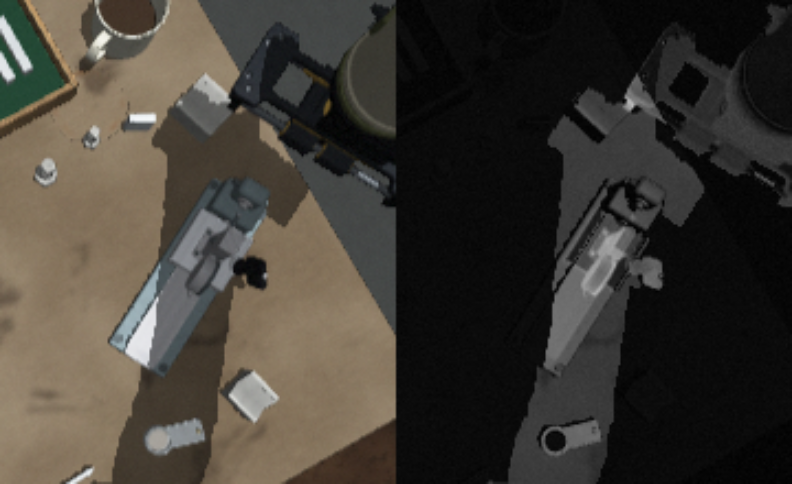

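```bash
python3 -c "
from bench import *
print(close_job())"
```

```text
the job is handed in; nothing more can be done
None
```

I slid the carriage on from the open end with its spindle towards the anvil, and pushed it against the stop until the force rose to about 10 N. I then released it and turned the wing knob clockwise with the closed fingers. The job was handed in at about 25 s with the arm clear.

**Home:** The overhead view shows no gap between the nose and the stop screw. The nose-to-headstock spacing measured about 4.5 mm against a nominal 4, which is within measuring error. Views taken just after I released the carriage, before clamping, read 1–2 mm short. The knob push then moved it on about 1 mm and held it against the stop while the clamp bit.

**Clamp:** Three image measurements gave a knob angle of about 1.36–1.43 rad, above the 1.3 needed. It was barely moving by the end of the push, so it may have been at its limit.

**Other things on the bench:** The bystanders I checked (both bolts, gauge block, V-block and loupe) show no change apart from shadows. I did not check the spanner in the final pictures.

**Forces and false starts:** My first try at the knob caught the end of the wing without turning it, so I repositioned lower. The last push peaked at about 41 N at the wrist through the fingertips. That is well below the 120 N wrist limit. It is just over the 40 N figure for the arm or gripper body, but only the fingertips were meant to touch anything and I saw no other contact.

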